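Fetch the stone bin from behind the polish jars

ROBOT

A 6-joint arm with a two-finger parallel gripper is mounted at the origin on the work surface. World frame = base frame: x ahead of the robot, y to its left, z up, the work surface at z = 0. Lengths are in m, angles in rad, forces in N, time in s.
With the tool pointing down it reaches from about 0.275 to 0.975 m from the base axis. Payload 8.4 kg.
Tool frame: the origin (TCP) lies between the finger pads; the fingertips stand 11 mm ahead of it and the grasp point (between the pads) lies 8 mm behind it; z points along the fingers, y is the line along which they close (so a half turn about z gives the same grasp; the last joint's range is limited). The gripper opens to 92 mm and grips with 3 to 60 N. Pads are 20 mm wide; open, the fingers measure 128 mm over their backs; the gripper's body (75 mm by 189 mm) begins 69 mm behind the grasp point.
Start: joints at [-1.208, 0.353, 1.633, -0, 1.155, -0.002], TCP at [0.223, -0.584, 0.196] pointing down, gripper open.
Joint ranges: [-2.63, 2.63], [-0.92, 2.1], [0.06, 2.66], [-1.3, 4.44], [0, 2.69], [-3.02, 3.02]. Speed limits (rad/s): [2.22, 2.22, 2.79, 3.14, 3.14, 3.14].

INTERFACE

Orientations are given as a unit quaternion [x, y, z, w].
In Python, from plant import state, snapshot, camera_params, workorder gives the robot as it stands.
- The arm moves only by the shell command python3 -m crank 'ROWS' [FORCE]. ROWS is text: rows parted by semicolons, each of 7 numbers parted by spaces: the shift along the tool's x, y, z in units of 40 mm (1.0 is 40 mm), then the turn, a rotation vector about the tool's x, y, z in rad, then the opening, from -1 (shut) to 1 (fully open). A call has 1 to 5 rows; each row shifts and turns the commanded pose from where the row before left it, along the tool's axes as they then stand; what a row does not reach is not made up. A row lasts 1/12 s, in which the tool goes at most 41.7 mm and 7.16 degrees, less where a joint would pass 70% of its speed; a pose out of reach is approached as far as the arm can. A call is refused whole if a number of a shift passes 1 or a number of a turn 0.125, either way. A call with a gripper value outside its range is refused whole. The fingers move at their own pace and stop on an object; FORCE is the grip in N (left out, the last holds). Time passes only in rows, so rows that do not move let the fingers close. It gives the time, the measured TCP pose, the force, the opening and the grip force at its end, in the units of the state.
- state(): the state, without advancing time (a new reading comes with each control period).
- snapshot(name): name is "scene" or "side" or "wrist"; returns the picture (400x640x3 uint8, red, green, blue); there is no depth.
- camera_params(name): a dict with "fovy" (degrees; the focal length in pixels is half the picture's height over the tangent of half this angle, whatever the lens; pixels are square), "cx", "cy" (the principal point, pixels), "D" ([k1, k2, p1, p2, k3] as OpenCV has them; the pictures are not rectified), "R" (3x3) and "t" (3): a world point X has camera coordinates R X + t. Camera axes: x right, y down, z forward; pixel columns grow to the right and rows downward; lengths in m; the calibration is good to about 2 mm. A picture is of the moment at which its call begins: read the wrist's pose just before it. camera_params takes no time and is no camera call; for the wrist camera it gives the pose at the moment of the call.
- workorder.close_job(): hands the job in; it is judged then, once.
The state is a dict: "clock": time; "qpos": joint angles; "qd": joint speeds; "joint_efforts": joint torques, N m; "ee_pos": TCP position; "tcp_rot": TCP orientation; "ft_force": force on the tool from outside, world axes, zero at the start; "moment": the same for the moment, N m; "gripper_width": opening from 0.0 (shut) to 1.0 (fully open); "grip_force": force on a finger pad.
Only numpy, scipy, OpenCV 4.12 (cv2) and the standard library are available. Lean on these libraries where they do the work, as an engineer would, in place of code of your own. Each camera call takes 0.05 s, during which the arm holds its last target. There are 200 camera calls.

TASK

First park all three polish jars upright in the aluminium tray so that the green stone bin is free; then lift the bin up off its keyhole stud, pull it away and stand it in the middle of the wooden bench block while the jars wait in the tray. Finally put each jar back, upright and centred on the round mat of its own lid's colour (not necessarily where it stood before). Keep the jars and the bin upright all the time.

Things in the scene. Friction and masses are not known exactly. Their poses are not given: they have to be found in the camera images.
- jar_red: upright white ceramic jar, a plain cylinder 44 mm in diameter, 90 mm tall, its top 25 mm a red lid of the same diameter; about 150 g. Origin: centre of its underside, z up; round, so yaw means nothing. At the start each jar stands on one of the three mats, not necessarily that of its own colour
- jar_yellow: upright white ceramic jar, a plain cylinder 44 mm in diameter, 90 mm tall, its top 25 mm a yellow lid of the same diameter; about 150 g. Origin: centre of its underside, z up; round, so yaw means nothing. At the start each jar stands on one of the three mats, not necessarily that of its own colour
- jar_blue: upright white ceramic jar, a plain cylinder 44 mm in diameter, 90 mm tall, its top 25 mm a blue lid of the same diameter; about 150 g. Origin: centre of its underside, z up; round, so yaw means nothing. At the start each jar stands on one of the three mats, not necessarily that of its own colour
- mat_red: fixed round red mat, 66 mm in diameter, 3 mm thick: home of the red-lidded jar. Origin: centre of its underside, on the table. The mats lie round the hanging bin, at (-104.5, 0), (-45, 74) and (-45, -74) mm in the post's x, y; which colour is where varies
- mat_yellow: fixed round yellow mat, 66 mm in diameter, 3 mm thick: home of the yellow-lidded jar. Origin: centre of its underside, on the table. The mats lie round the hanging bin, at (-104.5, 0), (-45, 74) and (-45, -74) mm in the post's x, y; which colour is where varies
- mat_blue: fixed round blue mat, 66 mm in diameter, 3 mm thick: home of the blue-lidded jar. Origin: centre of its underside, on the table. The mats lie round the hanging bin, at (-104.5, 0), (-45, 74) and (-45, -74) mm in the post's x, y; which colour is where varies
- bin: green open bin with a few stones fixed inside, 70 deep (x), 52 wide (y), 60 mm tall, about 160 g. Origin: centre of underside, +x to its back. Hangs at the start, back on the post, underside 45 mm above the table, by a keyhole in its 5 mm back wall: lift 22 mm (18 to 26), pull level to -x (free after 14 mm). Keyhole above underside: 22 mm wide hole 14 to 36 mm, 9 mm slot on up to 50 mm
- post: fixed grey upright plate 60 mm wide (y), 18 thick, 115 tall; foot 12 tall, 90 wide, 70 mm back. Origin: on the table below the middle of its front face; -x points out of the face, roughly to the robot. Brass stud on the face's middle line at height 92.5 mm: 5 mm shank, 13 mm round head 6.5 to 13.5 mm off the face. The hanging bin's axes are the post's
- tray: fixed flat aluminium parking tray, 250 mm (its x) by 110 mm (its y), floor 4 mm thick, rims 4 mm wide rising 12 mm above the table; holds the three jars in a row along x, e.g. at -75, 0 and 75 mm. Origin: centre of its underside, on the table. Left or right of the post
- block: fixed pale wooden bench block with two dark strips, 120 mm (its x) by 100 mm (its y), 14 mm thick. Origin: centre of its underside, on the table. On the other side of the post from the tray
There are look-alikes about, which are no part of the job. What is shaped like the jar_yellow but pink or purple is not meant.

How it is judged:
By the outcome, as a careful person would: the job done as asked, in the order asked, and still so for the second after the job is handed in, with the robot touching nothing.
It also fails if it takes over 144 s, if anything falls off the work surface, if the arm or the gripper's body presses on something with over 40 N, if the wrist force passes 120 N, or if a joint passes its speed limit or range.

## Working session

There is one attempt and no reset: what is moved stays moved. The work goes in short steps, Python scripts to look and compute and a shell command to move; the robot and the scene stay as the last step left them, time stands still between calls to the robot, and variables do not carry over. Pictures are saved under pics/ and viewed, at most 14 in all, crops included, and the job is handed in when it is done.

```bash
ls; mkdir -p pics; python3 - <<'E'
from plant import state,snapshot,camera_params
import cv2
print(state())
for n in("scene","side"):
    im=snapshot(n); cv2.imwrite(f"pics/{n}0.png",im[...,::-1]); print(n,camera_params(n))
E
```

```text
pics
{'clock': 0.0, 'qpos': array([-1.20838428e+00,  3.53636930e-01,  1.63412442e+00, -1.61773822e-05,
        1.15516994e+00, -2.41537811e-03]), 'qd': array([ 6.17561898e-04,  5.23811425e-05, -5.84306981e-04,  1.30926494e-03,
       -1.17918224e-03, -7.57095929e-04]), 'joint_efforts': array([-9.01188232e-04, -5.93835211e+01, -3.34215581e+01,  6.97383494e-02,
        2.32132513e-02, -1.40998809e-04]), 'ee_pos': array([ 0.22279892, -0.58339803,  0.19567486]), 'tcp_rot': array([ 9.83407888e-01,  1.81406942e-01, -1.27104909e-04, -6.57179782e-04]), 'ft_force': array([0.04104607, 0.08767334, 0.38142887]), 'moment': array([-0.00090412, -0.00103862,  0.05521373]), 'grip_force': 0.0, 'gripper_width': 0.9988621334332721}
scene {'fovy': 54.80823271063382, 'cx': 313.9965956415862, 'cy': 204.58551762992676, 'D': array([-0.09448749,  0.        ,  0.        ,  0.        ,  0.        ]), 'R': array([[-0.79630171,  0.60489568, -0.00219215],
       [ 0.40630543,  0.53218011, -0.74276526],
       [-0.44812888, -0.59235592, -0.66954833]]), 't': array([ 0.4503143 , -0.1680303 ,  1.20008102])}
side {'fovy': 57.77845576376273, 'cx': 316.48482607967725, 'cy': 194.41794247782104, 'D': array([-0.04781459,  0.        ,  0.        ,  0.        ,  0.        ]), 'R': array([[-0.99206783, -0.12449428,  0.0173955 ],
       [-0.09587676,  0.65989221, -0.74521804],
       [ 0.08129623, -0.74097466, -0.66659394]]), 't': array([0.54384595, 0.10367104, 0.75820624])}
```

View pics/scene0.png

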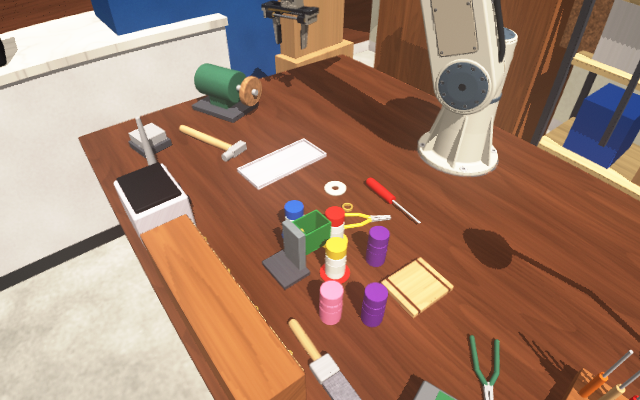

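View pics/side0.png

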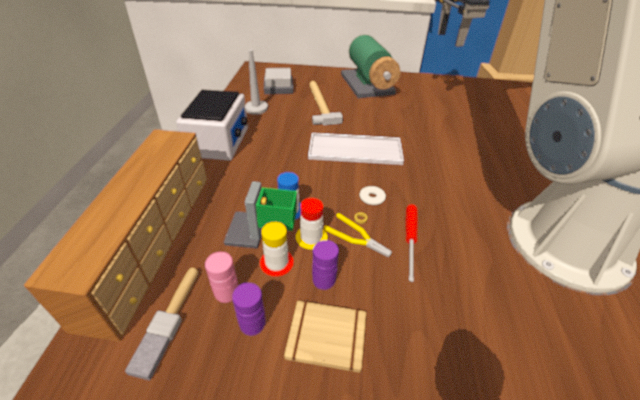

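The scene shows the yellow-lidded jar at (336,258) on the red mat, the red-lidded jar at (335,222) on what looks like the yellow mat, and the blue-lidded jar at (294,215). The look-alikes are purple at (378,246) and (375,305) and pink at (331,303). The tray is at (282,162) and the block at (418,287). I'll enlarge both views.

```bash
cat > h.py <<'E'
import numpy as np, cv2
from plant import state,snapshot,camera_params
def K(p):
    f=200/np.tan(np.radians(p["fovy"]/2)); return np.array([[f,0,p["cx"]],[0,f,p["cy"]],[0,0,1.]])
def proj(p,X): return cv2.projectPoints(np.atleast_2d(np.array(X,float)),cv2.Rodrigues(p["R"])[0],p["t"],K(p),p["D"])[0][:,0]
def norm(p,uv): return cv2.undistortPoints(np.array(uv,float).reshape(-1,1,2),K(p),p["D"])[:,0]
def tri(ps,uvs):
    A=[]
    for p,uv in zip(ps,uvs):
        n=norm(p,uv)[0]; M=np.c_[p["R"],p["t"]]
        A+=[n[0]*M[2]-M[0],n[1]*M[2]-M[1]]
    A=np.array(A); return np.linalg.lstsq(A[:,:3],-A[:,3],rcond=None)[0]
def plane(p,uv,z):
    n=norm(p,uv); d=np.c_[n,np.ones(len(n))]@p["R"]; c=-p["R"].T@p["t"]
    return c+d*((z-c[2])/d[:,2])[:,None]
def crop(im,x0,y0,w,h,s,name): cv2.imwrite(f"pics/{name}.png",cv2.resize(im[y0:y0+h,x0:x0+w,::-1],None,fx=s,fy=s,interpolation=cv2.INTER_CUBIC))
E
python3 - <<'E'
import cv2
from h import *
a=cv2.imread("pics/scene0.png")[...,::-1];b=cv2.imread("pics/side0.png")[...,::-1]
crop(a,230,130,232,200,3,"sc"); crop(b,215,125,200,250,2.4,"sd")
E
```

```text
(no output)
```

View pics/sc.png

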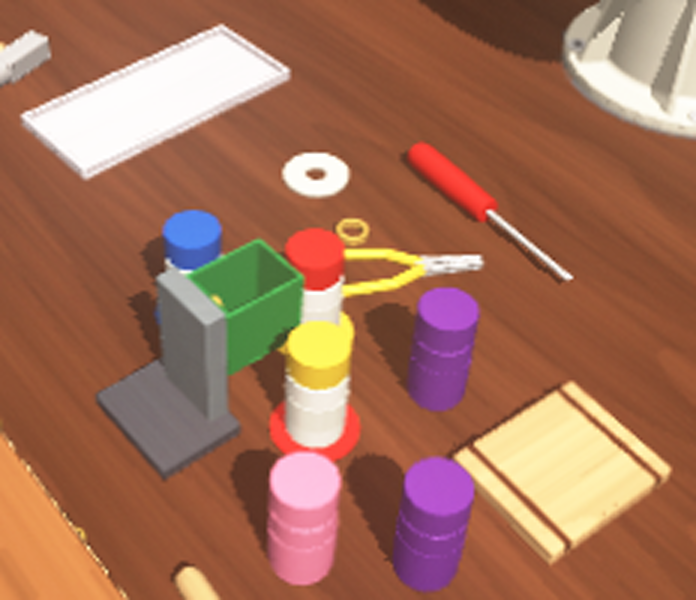

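View pics/sd.png

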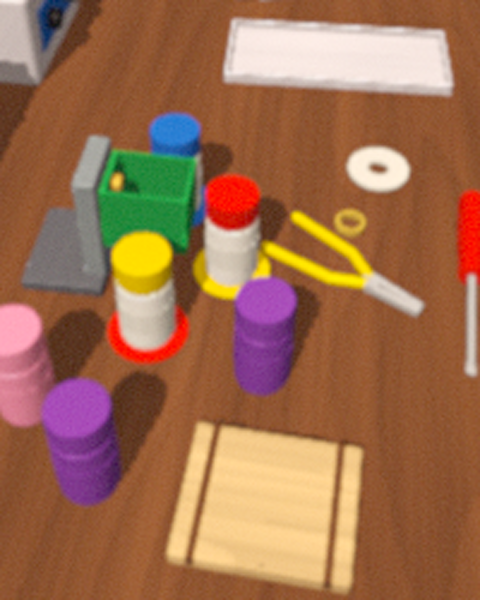

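Crops (sc/sd pixels): the yellow-lidded jar (319,342 / 141,252) stands on the red mat. The red-lidded jar (314,248 / 232,194) stands on the yellow mat, and the blue-lidded jar (193,228 / 175,131) on the blue mat. Purple (447,305), purple (440,478) and pink (305,480) are the look-alikes with the wrong lid and body colours, so the white jar with the yellow lid is the one meant.

```bash
python3 - <<'E'
from h import *
A,B=camera_params("scene"),camera_params("side")
a=lambda x,y:((x+.5)/3-.5+230,(y+.5)/3-.5+130); b=lambda x,y:((x+.5)/2.4-.5+215,(y+.5)/2.4-.5+125)
L=dict(blue=((193,228),(175,131)),red=((314,248),(232,194)),yel=((319,342),(141,252)),purA=((447,305),(265,300)),pink=((305,480),(17,325)),purB=((440,478),(80,400)),
binFL=((302,277),(190,199)),binFR=((260,240),(196,157)),
trayA=((222,27),(447,30)),trayB=((289,73),(451,92)),trayC=((87,176),(225,82)),trayD=((25,119),(234,20)),
blk1=((571,382),(361,448)),blk2=((669,470),(350,590)),blk3=((556,559),(168,559)),blk4=((455,457),(200,424)),
postL=((225,306),(98,178)),foot1=((97,399),(55,209)),foot2=((167,473),(24,283)),foot3=((238,428),(103,292)))
np.set_printoptions(precision=4,suppress=True)
P={}
for k,(u,v) in L.items():
    X=tri([A,B],[a(*u),b(*v)]); P[k]=X
    e=[np.linalg.norm(proj(p,X)[0]-q) for p,q in((A,a(*u)),(B,b(*v)))]
    print(k,X,np.round(e,2))
for n in("tray","blk"):
    Q=np.array([v for k,v in P.items() if k.startswith(n)]); print(n,Q.mean(0),[np.linalg.norm(Q[i]-Q[i-1]).round(4) for i in range(4)])
# post pose from jars: rigid 2D fit
m=np.array([[-.045,-.074],[-.1045,0],[-.045,.074]]); J=np.array([P[k][:2] for k in("blue","red","yel")])
mc,jc=m.mean(0),J.mean(0); H=(m-mc).T@(J-jc); U,S,V=np.linalg.svd(H); R=V.T@np.diag([1,np.linalg.det(V.T@U.T)])@U.T
t=jc-R@mc; print("post",t,np.degrees(np.arctan2(R[1,0],R[0,0])),"resid",J-(m@R.T+t))
E
```

```text
blue [ 0.6116 -0.013   0.0935] [0.77 0.83]
red [0.5521 0.0579 0.0923] [0.61 0.7 ]
yel [0.6102 0.1335 0.0953] [0.34 0.39]
purA [0.5141 0.1602 0.0906] [1.09 1.35]
pink [0.6835 0.2079 0.0859] [0.87 0.97]
purB [0.622  0.2637 0.0944] [0.15 0.18]
binFL [0.5828 0.0804 0.1012] [0.37 0.42]
binFR [0.5856 0.035  0.1051] [0.33 0.37]
trayA [ 0.3481 -0.3416  0.0087] [0.71 0.79]
trayB [ 0.3482 -0.2251  0.0078] [0.6 0.7]
trayC [ 0.5954 -0.2103  0.0056] [0.87 0.9 ]
trayD [ 0.6009 -0.3164  0.0146] [0.48 0.49]
blk1 [0.436  0.2251 0.0138] [0.2  0.26]
blk2 [0.4392 0.3228 0.0087] [0.98 1.33]
blk3 [0.5578 0.3209 0.0113] [0.24 0.3 ]
blk4 [0.5532 0.2204 0.0125] [0.21 0.25]
postL [0.6533 0.0848 0.1187] [0.14 0.15]
foot1 [0.7234 0.0141 0.0052] [0.51 0.52]
foot2 [0.722  0.1069 0.0107] [0.26 0.27]
foot3 [0.6557 0.1011 0.0038] [0.37 0.4 ]
tray [ 0.4732 -0.2734  0.0092] [np.float64(0.2541), np.float64(0.1165), np.float64(0.2476), np.float64(0.1066)]
blk [0.4965 0.2723 0.0116] [np.float64(0.1172), np.float64(0.0979), np.float64(0.1187), np.float64(0.1006)]
post [0.6561 0.0605] 0.8524815926723375 resid [[-0.0006  0.0012]
 [ 0.0004 -0.001 ]
 [ 0.0002 -0.0002]]
```

Everything measured agrees. Jar tops come out at 0.092–0.095 m, the tray at 250×110 mm and the block at 118×99 mm. The post fits at (0.656, 0.0605), with residuals around 1 mm. I'll move above the blue jar and turn so the fingers close along x.

```bash
cat >> h.py <<'E'
from scipy.spatial.transform import Rotation as Ro
def go(x,y,z,th=None,n=None):
    "print shift (tool units) and turn from here to target, divided over n rows"
    s=state(); R=Ro.from_quat(s["tcp_rot"]); d=R.inv().apply(np.array([x,y,z])-s["ee_pos"])/.04
    T=R.as_matrix(); now=np.degrees(np.arctan2(T[1,0],T[0,0])); tz=0 if th is None else -np.radians((th-now+180)%360-180)
    n=n or int(np.ceil(max(np.linalg.norm(d)/.9,abs(tz)/.12,1)))
    print(n,"rows of",np.round(d/n,3),"turn",round(tz/n,4),"| at",s["ee_pos"].round(4),"th",round(now,2),"tilt",np.round(T[:2,2],4),"F",s["ft_force"].round(1),"w",round(s["gripper_width"],3),"g",round(s["grip_force"],1),"t",round(s["clock"],2))
E
M='0.709 -0.493 0 0 0 0 1'
for i in 1; do :; done
python3 -m crank '0.709 -0.493 0 0 0 0 1; 0.709 -0.493 0 0 0 0 1; 0.709 -0.493 0 0 0 0 1; 0.709 -0.493 0 0 0 0 1; 0.709 -0.493 0 0 0 0 1'
python3 -m crank '0.709 -0.493 0 0 0 0 1; 0.709 -0.493 0 0 0 0 1; 0.709 -0.493 0 0 0 0 1; 0.709 -0.493 0 0 0 0 1; 0.709 -0.493 0 0 0 0 1'
python3 -m crank '0.709 -0.493 0 0 0 0 1; 0.709 -0.493 0 0 0 0 1; 0.709 -0.493 0 0 0 0 1; 0.709 -0.493 0 0 0 0 1; 0.709 -0.493 0 0 0 0 1'
python3 -m crank '0.709 -0.493 0 0 0 0 1; 0.709 -0.493 0 0 0 0 1; 0.709 -0.493 0 0 0 0 1; 0.709 -0.493 0 0 0 0 1; 0.709 -0.493 0 0 0 0 1'
python3 -m crank '0 0 0 0 0 -0.121 1; 0 0 0 0 0 -0.121 1; 0 0 0 0 0 -0.121 1; 0 0 0 0 0 -0.121 1; 0 0 0 0 0 -0.121 1'
python3 -m crank '0 0 0 0 0 -0.121 1; 0 0 0 0 0 -0.121 1; 0 0 0 0 0 -0.121 1; 0 0 0 0 0 -0.121 1; 0 0 0 0 0 -0.121 1'
python3 - <<'E'
from h import *
go(.612,-.0135,.06,90.8)
cv2.imwrite("pics/w1.png",snapshot("wrist")[...,::-1]); print(camera_params("wrist"))
E
```

```text
clock: 0.52
ee_pos: [0.3207, -0.4396, 0.1961]
tcp_rot: [0.983, 0.181, -0.0, -0.0]
ft_force: [0.3, 0.0, 0.0]
gripper_width: 0.999
grip_force: 0.0
clock: 0.93
ee_pos: [0.418, -0.2968, 0.1962]
tcp_rot: [0.983, 0.181, -0.0, -0.0]
ft_force: [1.6, -0.1, 0.1]
gripper_width: 0.995
grip_force: 0.0
clock: 1.35
ee_pos: [0.5153, -0.1541, 0.1962]
tcp_rot: [0.983, 0.181, -0.0, -0.0]
ft_force: [1.3, -0.4, 0.1]
gripper_width: 0.996
grip_force: 0.0
clock: 1.77
ee_pos: [0.6126, -0.0114, 0.196]
tcp_rot: [0.983, 0.181, -0.0, -0.0]
ft_force: [0.7, -1.0, -0.5]
gripper_width: 1.0
grip_force: 0.0
clock: 2.18
ee_pos: [0.6118, -0.0129, 0.1959]
tcp_rot: [0.883, 0.469, -0.0, -0.0]
ft_force: [0.7, -0.0, -0.3]
gripper_width: 0.996
grip_force: 0.0
clock: 2.6
ee_pos: [0.6118, -0.0131, 0.196]
tcp_rot: [0.704, 0.711, -0.0, -0.0]
ft_force: [-1.0, -0.4, 1.1]
gripper_width: 1.001
grip_force: 0.0
4 rows of [-0.003  0.002  0.85 ] turn -0.001 | at [ 0.6118 -0.0131  0.196 ] th 90.57 tilt [-0.0008  0.    ] F [-1.  -0.4  1.1] w 1.001 g 0.0 t 2.6
{'fovy': 62.978401742718106, 'cx': 319.36062343405024, 'cy': 198.6711972375254, 'D': array([-0.01721059,  0.        ,  0.        ,  0.        ,  0.        ]), 'R': array([[ 0.99984054,  0.01775199, -0.00194004],
       [ 0.01756721, -0.95824091,  0.28542207],
       [ 0.00320779, -0.28541064, -0.95839996]]), 't': array([-0.61056002, -0.05636492,  0.38680039])}
```

View pics/w1.png

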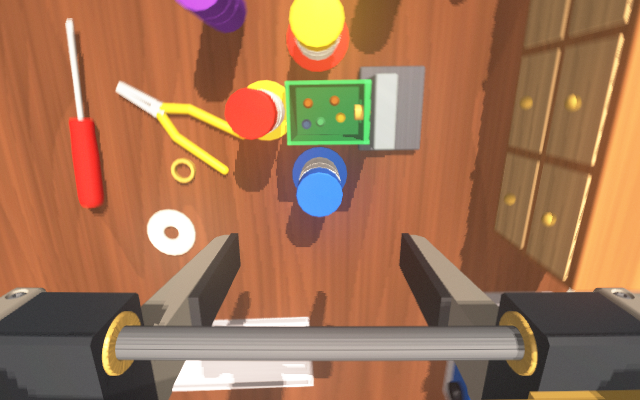

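The wrist view shows the blue lid at (320,196), red at (251,113), yellow at (317,22), and the bin rim corners at (285,81), (370,79), (371,144) and (287,147). The blue jar is on the blue mat, red on yellow, and yellow on red. I'll cross-check these points before descending.

```bash
python3 - <<'E'
from h import *
np.set_printoptions(precision=4,suppress=True)
p=camera_params("wrist")
print(plane(p,[(320,196),(251,113),(317,22)],.093)); 
q=plane(p,[(285,81),(370,79),(371,144),(287,147)],.105);print(q,q.mean(0))
print(plane(p,[(376,75),(377,149)],.115))
A,B=camera_params("scene"),camera_params("side")
a=lambda x,y:((x+.5)/3-.5+230,(y+.5)/3-.5+130); b=lambda x,y:((x+.5)/2.4-.5+215,(y+.5)/2.4-.5+125)
for u,v,w in(((193,228),(175,131),(320,196)),((314,248),(232,194),(251,113)),((319,342),(141,252),(317,22)),((302,277),(190,199),(285,81)),((260,240),(196,157),(287,147))):
  print(tri([A,B,p],[a(*u),b(*v),w]))
E
```

```text
[[ 0.6117 -0.0173  0.093 ]
 [ 0.5504  0.0567  0.093 ]
 [ 0.6066  0.1291  0.093 ]]
[[0.5815 0.0828 0.105 ]
 [0.6504 0.0856 0.105 ]
 [0.6544 0.0332 0.105 ]
 [0.5826 0.0293 0.105 ]] [0.6172 0.0577 0.105 ]
[[0.6534 0.0879 0.115 ]
 [0.6581 0.0304 0.115 ]]
[ 0.6114 -0.0163  0.0912]
[0.5512 0.057  0.0916]
[0.6085 0.1303 0.0917]
[0.5825 0.0822 0.1028]
[0.5839 0.0305 0.1015]
```

```bash

python3 -m crank '-0.07 0 0.6 0 0 0 0.4; 0 0 0.8 0 0 0 0.4; 0 0 0.8 0 0 0 0.4; 0 0 0.8 0 0 0 0.4; 0 0 0.4 0 0 0 0.4'
python3 -m crank '0 0 0 0 0 0 0.4; 0 0 0 0 0 0 -0.2; 0 0 0 0 0 0 -0.2; 0 0 0 0 0 0 -0.2; 0 0 0 0 0 0 -0.2' 20
python3 -m crank '0 0 0 0 0 0 -0.2; 0 0 0 0 0 0 -0.2; 0 0 0 0 0 0 -0.2; 0 0 0 0 0 0 -0.2' 20
python3 -c "from h import *; go(.548,-.2665,.2)"
```

```text
clock: 3.07
ee_pos: [0.6097, -0.0159, 0.0565]
tcp_rot: [0.707, 0.707, -0.002, -0.002]
ft_force: [-1.0, 0.3, 0.6]
gripper_width: 0.703
grip_force: 0.0
clock: 3.48
ee_pos: [0.6132, -0.0159, 0.062]
tcp_rot: [0.706, 0.708, 0.001, 0.001]
ft_force: [-0.5, 0.0, 2.5]
gripper_width: 0.467
grip_force: 20.0
clock: 3.82
ee_pos: [0.6132, -0.0159, 0.062]
tcp_rot: [0.706, 0.708, 0.001, 0.001]
ft_force: [-1.9, -0.2, 7.2]
gripper_width: 0.473
grip_force: 20.0
9 rows of [-0.695 -0.183 -0.384] turn 0.0 | at [ 0.6132 -0.0159  0.062 ] th 90.22 tilt [ 0.0025 -0.0001] F [-1.9 -0.2  7.2] w 0.473 g 20.0 t 3.82
```

```bash

python3 -m crank '0 0 -0.5 0 0 0 -0.2; 0 0 -0.9 0 0 0 -0.2; 0 0 -0.9 0 0 0 -0.2; 0 0 -0.7 0 0 0 -0.2; -0.4 -0.1 0 0 0 0 -0.2'
python3 -m crank '-0.74 -0.19 0 0 0 0 -0.2; -0.74 -0.19 0 0 0 0 -0.2; -0.74 -0.19 0 0 0 0 -0.2; -0.74 -0.19 0 0 0 0 -0.2; -0.74 -0.19 0 0 0 0 -0.2'
python3 -m crank '-0.74 -0.19 0 0 0 0 -0.2; -0.74 -0.19 0 0 0 0 -0.2; -0.74 -0.19 0 0 0 0 -0.2; 0 0 0 0 0 0 -0.2; 0 0 0 0 0 0 -0.2'
python3 - <<'E'
from h import *
go(.548,-.269,.064)
cv2.imwrite("pics/w2.png",snapshot("wrist")[...,::-1])
E
```

```text
clock: 4.23
ee_pos: [0.6124, -0.0303, 0.1873]
tcp_rot: [0.705, 0.709, 0.004, 0.003]
ft_force: [0.8, -0.2, -1.0]
gripper_width: 0.475
grip_force: 20.0
clock: 4.65
ee_pos: [0.5703, -0.1813, 0.1808]
tcp_rot: [0.706, 0.709, 0.0, 0.0]
ft_force: [0.1, -0.6, -1.8]
gripper_width: 0.471
grip_force: 20.0
clock: 5.07
ee_pos: [0.5478, -0.2702, 0.1806]
tcp_rot: [0.707, 0.708, 0.0, 0.0]
ft_force: [-0.7, -0.0, -1.5]
gripper_width: 0.471
grip_force: 20.0
4 rows of [0.007 0.001 0.729] turn 0.0 | at [ 0.5478 -0.2702  0.1806] th 90.06 tilt [0.0002 0.    ] F [-0.7 -0.  -1.5] w 0.471 g 20.0 t 5.07
```

View pics/w2.png

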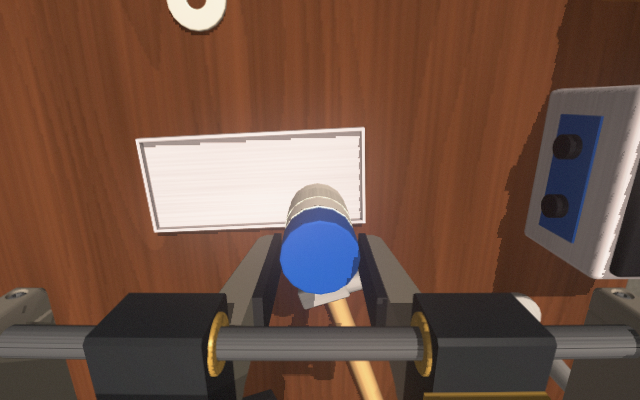

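The wrist view shows the blue jar held upright, and the tray corners at (137,140), (364,128), (365,222) and (155,232).

```bash

python3 - <<'E'
from h import *
p=camera_params("wrist"); q=plane(p,[(137,140),(364,128),(365,222),(155,232)],.012); print(q.round(4),q.mean(0).round(4))
d=q[1]-q[0]+q[2]-q[3]; y=np.arctan2(d[1],d[0]); print(np.degrees(y))
for s in(-.077,0,.077): print(q.mean(0)[:2]+s*np.array([np.cos(y),np.sin(y)]))
E
python3 -m crank '0 0 0.7 0 0 0 -0.2; 0 0 0.9 0 0 0 -0.2; 0 0 0.7 0 0 0 -0.2; 0 0 0.3 0 0 0 -0.2; 0 0 0.2 0 0 0 -0.2'
python3 -m crank '0 0 0.1 0 0 0 -0.2; 0 0 0 0 0 0 -0.2; 0 0 0 0 0 0 -0.2'
python3 -c "from h import *; go(.548,-.272,.063)"
```

```text
[[ 0.348  -0.2287  0.012 ]
 [ 0.5954 -0.2159  0.012 ]
 [ 0.6009 -0.3237  0.012 ]
 [ 0.3525 -0.3368  0.012 ]] [ 0.4742 -0.2763  0.012 ]
2.9957439667790386
[ 0.39730542 -0.28029586]
[ 0.4742002 -0.2762717]
[ 0.55109497 -0.27224754]
clock: 5.53
ee_pos: [0.5477, -0.2672, 0.0667]
tcp_rot: [0.705, 0.709, -0.0, -0.001]
ft_force: [0.1, -0.3, -1.5]
gripper_width: 0.468
grip_force: 20.0
clock: 5.78
ee_pos: [0.5494, -0.2691, 0.0657]
tcp_rot: [0.706, 0.709, 0.0, 0.001]
ft_force: [-0.2, 0.2, -1.1]
gripper_width: 0.47
grip_force: 20.0
1 rows of [-0.072 -0.037  0.067] turn 0.0 | at [ 0.5494 -0.2691  0.0657] th 90.25 tilt [ 0.0017 -0.0008] F [-0.2  0.2 -1.1] w 0.47 g 20.0 t 5.78
```

```bash

python3 -m crank '0 0 0.06 0 0 0 -0.2; 0 0 0 0 0 0 -0.2; 0 0 0 0 0 0 -0.2'
python3 -m crank '0 0 0 0 0 0 0.1; 0 0 0 0 0 0 0.4; 0 0 0 0 0 0 0.4; 0 0 0 0 0 0 0.4; 0 0 0 0 0 0 0.4'
python3 -m crank '0 0 -0.5 0 0 0 0.4; 0 0 -0.9 0 0 0 0.4; 0 0 -0.9 0 0 0 0.4; 0 0 -0.7 0 0 0 0.4; 0 0 0 0 0 0 0.4'
python3 -c "from h import *; go(.6085,.131,.178)"
```

```text
clock: 6.03
ee_pos: [0.5495, -0.2695, 0.0632]
tcp_rot: [0.706, 0.708, 0.0, 0.001]
ft_force: [0.7, -0.1, 2.4]
gripper_width: 0.472
grip_force: 20.0
clock: 6.45
ee_pos: [0.5482, -0.2689, 0.0619]
tcp_rot: [0.706, 0.709, -0.0, -0.0]
ft_force: [0.2, 0.2, 0.2]
gripper_width: 0.699
grip_force: 0.0
clock: 6.87
ee_pos: [0.5515, -0.2704, 0.1883]
tcp_rot: [0.706, 0.709, 0.001, 0.004]
ft_force: [0.8, -1.3, 0.7]
gripper_width: 0.7
grip_force: 0.0
12 rows of [0.836 0.122 0.019] turn 0.0 | at [ 0.5515 -0.2704  0.1883] th 90.23 tilt [ 0.0081 -0.004 ] F [ 0.8 -1.3  0.7] w 0.7 g 0.0 t 6.87
```

```bash

python3 -m crank '0.77 0.116 0 0 0 0 0.4; 0.77 0.116 0 0 0 0 0.4; 0.77 0.116 0 0 0 0 0.4; 0.77 0.116 0 0 0 0 0.4; 0.77 0.116 0 0 0 0 0.4'
python3 -m crank '0.77 0.116 0 0 0 0 0.4; 0.77 0.116 0 0 0 0 0.4; 0.77 0.116 0 0 0 0 0.4; 0.77 0.116 0 0 0 0 0.4; 0.77 0.116 0 0 0 0 0.4'
python3 -m crank '0.77 0.116 0 0 0 0 0.4; 0.77 0.116 0 0 0 0 0.4; 0.77 0.116 0 0 0 0 0.4; 0 0 0 0 0 0 0.4; 0 0 0 0 0 0 0.4'
python3 - <<'E'
from h import *
go(.6085,.131,.06)
cv2.imwrite("pics/w3.png",snapshot("wrist")[...,::-1])
E
```

```text
clock: 7.28
ee_pos: [0.5706, -0.1134, 0.1813]
tcp_rot: [0.706, 0.708, -0.0, -0.0]
ft_force: [0.3, 0.0, -0.5]
gripper_width: 0.699
grip_force: 0.0
clock: 7.7
ee_pos: [0.5932, 0.0408, 0.1813]
tcp_rot: [0.706, 0.709, -0.0, -0.0]
ft_force: [0.2, 0.2, 0.8]
gripper_width: 0.703
grip_force: 0.0
clock: 8.12
ee_pos: [0.6066, 0.133, 0.1811]
tcp_rot: [0.705, 0.709, -0.0, -0.0]
ft_force: [-0.4, -0.6, -0.1]
gripper_width: 0.699
grip_force: 0.0
4 rows of [-0.012  0.012  0.757] turn 0.0 | at [0.6066 0.133  0.1811] th 90.38 tilt [-0.0011 -0.0003] F [-0.4 -0.6 -0.1] w 0.699 g 0.0 t 8.12
```

View pics/w3.png

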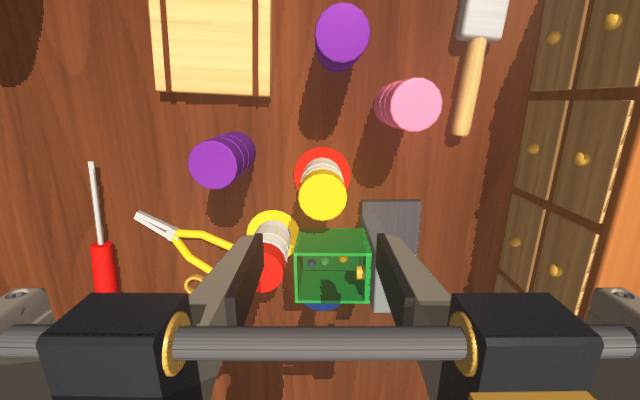

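The wrist view shows the yellow lid at (323,197) on the red mat, white-bodied. The purple lid at (217,163) and the pink one at (415,104) are the look-alikes and stay clear of the fingers.

```bash

python3 - <<'E'
from h import *
p=camera_params("wrist"); print(plane(p,[(323,197),(217,163)],.092).round(4))
E
python3 -m crank '-0.05 0.05 0.6 0 0 0 0.4; 0 0 0.8 0 0 0 0.4; 0 0 0.7 0 0 0 0.4; 0 0 0.6 0 0 0 0.4; 0 0 0.3 0 0 0 0.4'
python3 -m crank '0 0 0 0 0 0 0.4; 0 0 0 0 0 0 -0.2; 0 0 0 0 0 0 -0.2; 0 0 0 0 0 0 -0.2; 0 0 0 0 0 0 -0.2' 20
python3 -m crank '0 0 0 0 0 0 -0.2; 0 0 0 0 0 0 -0.2; 0 0 0 0 0 0 -0.2; 0 0 0 0 0 0 -0.2' 20
python3 -c "from h import *; go(.397,-.280,.062)"
```

```text
[[0.6091 0.1306 0.092 ]
 [0.5171 0.1608 0.092 ]]
clock: 8.58
ee_pos: [0.6069, 0.1277, 0.0588]
tcp_rot: [0.706, 0.708, -0.002, -0.001]
ft_force: [-0.3, -0.3, 0.4]
gripper_width: 0.701
grip_force: 0.0
clock: 9.0
ee_pos: [0.6102, 0.1299, 0.0636]
tcp_rot: [0.706, 0.709, 0.001, 0.001]
ft_force: [-0.3, -0.9, 4.7]
gripper_width: 0.473
grip_force: 20.0
clock: 9.33
ee_pos: [0.6102, 0.13, 0.0636]
tcp_rot: [0.706, 0.709, 0.001, 0.001]
ft_force: [-0.8, -0.7, 7.6]
gripper_width: 0.468
grip_force: 20.0
13 rows of [-0.787 -0.413  0.002] turn 0.0 | at [0.6102 0.13   0.0636] th 90.24 tilt [0.0025 0.0004] F [-0.8 -0.7  7.6] w 0.468 g 20.0 t 9.33
```

```bash

python3 -m crank '0 0 -0.5 0 0 0 -0.2; 0 0 -0.9 0 0 0 -0.2; 0 0 -0.9 0 0 0 -0.2; 0 0 -0.7 0 0 0 -0.2; 0 0 -0.4 0 0 0 -0.2'
python3 -m crank '-0.79 -0.41 0 0 0 0 -0.2; -0.79 -0.41 0 0 0 0 -0.2; -0.79 -0.41 0 0 0 0 -0.2; -0.79 -0.41 0 0 0 0 -0.2; -0.79 -0.41 0 0 0 0 -0.2'
python3 -m crank '-0.79 -0.41 0 0 0 0 -0.2; -0.79 -0.41 0 0 0 0 -0.2; -0.79 -0.41 0 0 0 0 -0.2; -0.79 -0.41 0 0 0 0 -0.2; -0.79 -0.41 0 0 0 0 -0.2'
python3 -m crank '-0.79 -0.41 0 0 0 0 -0.2; -0.79 -0.41 0 0 0 0 -0.2; -0.79 -0.41 0 0 0 0 -0.2; 0 0 0 0 0 0 -0.2; 0 0 0 0 0 0 -0.2'
python3 -c "from h import *; go(.397,-.280,.0645)"
```

```text
clock: 9.75
ee_pos: [0.6105, 0.1301, 0.2023]
tcp_rot: [0.706, 0.709, 0.002, 0.001]
ft_force: [0.5, 0.1, -2.0]
gripper_width: 0.469
grip_force: 20.0
clock: 10.17
ee_pos: [0.5266, -0.0297, 0.1983]
tcp_rot: [0.705, 0.709, 0.0, 0.0]
ft_force: [-0.2, -1.1, -1.6]
gripper_width: 0.469
grip_force: 20.0
clock: 10.58
ee_pos: [0.4453, -0.1881, 0.1984]
tcp_rot: [0.706, 0.709, 0.0, 0.0]
ft_force: [0.6, -0.3, -2.5]
gripper_width: 0.474
grip_force: 20.0
clock: 11.0
ee_pos: [0.3966, -0.2832, 0.1983]
tcp_rot: [0.707, 0.707, 0.0, 0.0]
ft_force: [0.1, 0.2, -2.0]
gripper_width: 0.469
grip_force: 20.0
4 rows of [0.02  0.002 0.836] turn 0.0 | at [ 0.3966 -0.2832  0.1983] th 90.03 tilt [ 0.0003 -0.0002] F [ 0.1  0.2 -2. ] w 0.469 g 20.0 t 11.0
```

```bash

python3 -m crank '0.08 0 0.7 0 0 0 -0.2; 0 0 0.9 0 0 0 -0.2; 0 0 0.9 0 0 0 -0.2; 0 0 0.5 0 0 0 -0.2; 0 0 0.25 0 0 0 -0.2'
python3 -m crank '0 0 0.07 0 0 0 -0.2; 0 0 0.04 0 0 0 -0.2; 0 0 0 0 0 0 -0.2; 0 0 0 0 0 0 -0.2'
python3 -c "from h import *; go(.397,-.280,.0645)"
```

```text
clock: 11.42
ee_pos: [0.3964, -0.2765, 0.0654]
tcp_rot: [0.705, 0.709, -0.0, -0.002]
ft_force: [-0.1, 1.2, -1.2]
gripper_width: 0.471
grip_force: 20.0
clock: 11.75
ee_pos: [0.3987, -0.2787, 0.0647]
tcp_rot: [0.705, 0.709, 0.0, 0.001]
ft_force: [0.1, -0.2, -1.5]
gripper_width: 0.474
grip_force: 20.0
1 rows of [-0.033 -0.042  0.005] turn 0.0 | at [ 0.3987 -0.2787  0.0647] th 90.27 tilt [ 0.0015 -0.0009] F [ 0.1 -0.2 -1.5] w 0.474 g 20.0 t 11.75
```

```bash

python3 -m crank '0 0 0.03 0 0 0 -0.2; 0 0 0 0 0 0 -0.2; 0 0 0 0 0 0 -0.2'
python3 -m crank '0 0 0 0 0 0 0.1; 0 0 0 0 0 0 0.4; 0 0 0 0 0 0 0.4; 0 0 0 0 0 0 0.4; 0 0 0 0 0 0 0.4'
python3 -m crank '0 0 -0.5 0 0 0 0.4; 0 0 -0.9 0 0 0 0.4; 0 0 -0.9 0 0 0 0.4; 0 0 -0.7 0 0 0 0.4; 0 0 0 0 0 0 0.4'
python3 -c "from h import *; go(.551,.0571,.182,1.5)"
```

```text
clock: 12.0
ee_pos: [0.3987, -0.2793, 0.0642]
tcp_rot: [0.705, 0.709, 0.0, 0.001]
ft_force: [-3.2, 0.6, 13.9]
gripper_width: 0.468
grip_force: 20.0
clock: 12.42
ee_pos: [0.3977, -0.2787, 0.0624]
tcp_rot: [0.706, 0.709, 0.0, 0.0]
ft_force: [0.8, -0.2, -1.1]
gripper_width: 0.703
grip_force: 0.0
clock: 12.83
ee_pos: [0.4003, -0.2806, 0.1877]
tcp_rot: [0.706, 0.709, 0.001, 0.004]
ft_force: [0.5, -0.2, -0.1]
gripper_width: 0.702
grip_force: 0.0
13 rows of [0.648 0.292 0.01 ] turn 0.1191 | at [ 0.4003 -0.2806  0.1877] th 90.23 tilt [ 0.0069 -0.0048] F [ 0.5 -0.2 -0.1] w 0.702 g 0.0 t 12.83
```

```bash

python3 -m crank '0.7 0.317 0 0 0 0 0.4; 0.7 0.317 0 0 0 0 0.4; 0.7 0.317 0 0 0 0 0.4; 0.7 0.317 0 0 0 0 0.4; 0.7 0.317 0 0 0 0 0.4'
python3 -m crank '0.7 0.317 0 0 0 0 0.4; 0.7 0.317 0 0 0 0 0.4; 0.7 0.317 0 0 0 0 0.4; 0.7 0.317 0 0 0 0 0.4; 0.7 0.317 0 0 0 0 0.4'
python3 -m crank '0.7 0.317 0 0 0 0 0.4; 0.7 0.317 0 0 0 0 0.4; 0 0 0 0 0 0.1185 0.4; 0 0 0 0 0 0.1185 0.4; 0 0 0 0 0 0.1185 0.4'
python3 -m crank '0 0 0 0 0 0.1185 0.4; 0 0 0 0 0 0.1185 0.4; 0 0 0 0 0 0.1185 0.4; 0 0 0 0 0 0.1185 0.4; 0 0 0 0 0 0.1185 0.4'
python3 -m crank '0 0 0 0 0 0.1185 0.4; 0 0 0 0 0 0.1185 0.4; 0 0 0 0 0 0.1185 0.4; 0 0 0 0 0 0.1185 0.4; 0 0 0 0 0 0.1185 0.4'
python3 -m crank '0 0 0 0 0 0 0.4; 0 0 0 0 0 0 0.4'
python3 - <<'E'
from h import *
go(.551,.057,.06)
cv2.imwrite("pics/w4.png",snapshot("wrist")[...,::-1])
E
```

```text
clock: 13.25
ee_pos: [0.4604, -0.1371, 0.1818]
tcp_rot: [0.706, 0.708, -0.0, -0.0]
ft_force: [0.7, -0.2, -0.3]
gripper_width: 0.7
grip_force: 0.0
clock: 13.67
ee_pos: [0.5233, 0.0034, 0.1817]
tcp_rot: [0.706, 0.709, -0.0, -0.0]
ft_force: [1.3, -1.0, -0.3]
gripper_width: 0.699
grip_force: 0.0
clock: 14.08
ee_pos: [0.548, 0.0586, 0.1813]
tcp_rot: [0.821, 0.571, -0.001, -0.0]
ft_force: [0.0, -0.0, 1.3]
gripper_width: 0.702
grip_force: 0.0
clock: 14.5
ee_pos: [0.548, 0.0579, 0.1815]
tcp_rot: [0.952, 0.306, -0.001, -0.0]
ft_force: [0.4, -0.8, -0.1]
gripper_width: 0.698
grip_force: 0.0
clock: 14.92
ee_pos: [0.548, 0.0579, 0.1815]
tcp_rot: [1.0, 0.014, -0.001, 0.0]
ft_force: [0.2, 0.3, 0.0]
gripper_width: 0.703
grip_force: 0.0
clock: 15.08
ee_pos: [0.548, 0.0579, 0.1817]
tcp_rot: [1.0, 0.019, -0.0, 0.0]
ft_force: [0.8, 0.6, 0.4]
gripper_width: 0.701
grip_force: 0.0
4 rows of [0.019 0.006 0.761] turn 0.0 | at [0.548  0.0579 0.1817] th 2.18 tilt [-0.0009 -0.0001] F [0.8 0.6 0.4] w 0.701 g 0.0 t 15.08
```

View pics/w4.png

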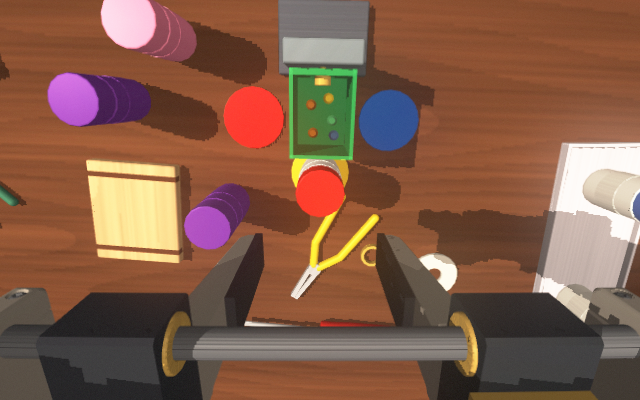

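The wrist view shows the red lid at (320,193) on the yellow mat, the free red mat at (253,116), the blue mat at (389,120), the bin rim corners at (290,69), (356,70), (353,158) and (290,157), and the block at (86..183,160..262).

```bash

python3 - <<'E'
from h import *
np.set_printoptions(precision=4,suppress=True)
p=camera_params("wrist"); im=cv2.imread("pics/w4.png").astype(int)
print("red lid",plane(p,[(320,193)],.092))
b,g,r=im[...,0],im[...,1],im[...,2]
for n,m,(x0,y0,x1,y1) in(("redmat",(r>150)&(g<60)&(b<60),(215,80,290,152)),("bluemat",(b>80)&(r<70),(355,80,425,155))):
    k=np.zeros(m.shape,np.uint8); k[y0:y1,x0:x1]=m[y0:y1,x0:x1]
    c=max(cv2.findContours(k,0,1)[0],key=cv2.contourArea); e=cv2.fitEllipse(c); print(n,e,plane(p,[e[0]],.003))
q=plane(p,[(290,69),(356,70),(353,158),(290,157)],.105);print("bin",q,q.mean(0))
q=plane(p,[(281,64),(367,67)],.115);print("post",q,q.mean(0))
q=plane(p,[(86,160),(183,167),(182,262),(98,260)],.014);print("block",q,q.mean(0))
E
```

```text
red lid [[0.5504 0.057  0.092 ]]
redmat ((254.10824584960938, 135.2307891845703), (22.626192092895508, 39.52705001831055), 104.921630859375) [[0.5895 0.1318 0.003 ]]
bluemat ((388.00689697265625, 119.74868774414062), (57.30390167236328, 61.21784973144531), 33.26976776123047) [[ 0.6118 -0.0158  0.003 ]]
bin [[0.6514 0.0837 0.105 ]
 [0.6526 0.0333 0.105 ]
 [0.5849 0.0312 0.105 ]
 [0.5837 0.0829 0.105 ]] [0.6181 0.0578 0.105 ]
post [[0.6537 0.0895 0.115 ]
 [0.654  0.0264 0.115 ]] [0.6539 0.058  0.115 ]
block [[0.557  0.3178 0.014 ]
 [0.5529 0.2096 0.014 ]
 [0.4351 0.2206 0.014 ]
 [0.4335 0.3238 0.014 ]] [0.4946 0.268  0.014 ]
```

```bash

python3 -m crank '0.06 0.02 0.6 0 0 0 0.4; 0 0 0.8 0 0 0 0.4; 0 0 0.7 0 0 0 0.4; 0 0 0.6 0 0 0 0.4; 0 0 0.3 0 0 0 0.4'
python3 -m crank '0 0 0 0 0 0 0.4; 0 0 0 0 0 0 -0.2; 0 0 0 0 0 0 -0.2; 0 0 0 0 0 0 -0.2; 0 0 0 0 0 0 -0.2' 20
python3 -m crank '0 0 0 0 0 0 -0.2; 0 0 0 0 0 0 -0.2; 0 0 0 0 0 0 -0.2; 0 0 0 0 0 0 -0.2' 20
python3 -m crank '0 0 -0.5 0 0 0 -0.2; 0 0 -0.9 0 0 0 -0.2; 0 0 -0.9 0 0 0 -0.2; 0 0 -0.7 0 0 0 -0.2; 0 0 0 0 0 0 -0.2'
python3 -c "from h import *; go(.475,-.276,.185)
p=camera_params('wrist');print(p['R'],p['t'])"
```

```text
clock: 15.55
ee_pos: [0.5489, 0.057, 0.0594]
tcp_rot: [1.0, 0.019, -0.002, 0.0]
ft_force: [-0.3, -0.5, 0.3]
gripper_width: 0.703
grip_force: 0.0
clock: 15.97
ee_pos: [0.5519, 0.0573, 0.0639]
tcp_rot: [1.0, 0.017, 0.001, -0.0]
ft_force: [0.2, -0.0, 3.9]
gripper_width: 0.471
grip_force: 20.0
clock: 16.3
ee_pos: [0.5521, 0.0574, 0.0638]
tcp_rot: [1.0, 0.017, 0.001, -0.0]
ft_force: [-0.6, -0.3, 7.1]
gripper_width: 0.471
grip_force: 20.0
clock: 16.72
ee_pos: [0.5542, 0.0575, 0.1886]
tcp_rot: [1.0, 0.017, 0.005, -0.0]
ft_force: [1.1, -0.0, -0.5]
gripper_width: 0.467
grip_force: 20.0
10 rows of [-0.227  0.826  0.006] turn 0.0 | at [0.5542 0.0575 0.1886] th 1.97 tilt [0.0093 0.0009] F [ 1.1 -0.  -0.5] w 0.467 g 20.0 t 16.72
[[ 3.32563417e-02 -9.99446805e-01 -3.16939338e-04]
 [-9.60272344e-01 -3.20407316e-02  2.77219078e-01]
 [-2.77075877e-01 -8.91494431e-03 -9.60806683e-01]] [0.03869442 0.50463117 0.54004929]
```

```bash

python3 -m crank '-0.21 0.83 0 0 0 0 -0.2; -0.21 0.83 0 0 0 0 -0.2; -0.21 0.83 0 0 0 0 -0.2; -0.21 0.83 0 0 0 0 -0.2; -0.21 0.83 0 0 0 0 -0.2'
python3 -m crank '-0.21 0.83 0 0 0 0 -0.2; -0.21 0.83 0 0 0 0 -0.2; -0.21 0.83 0 0 0 0 -0.2; -0.21 0.83 0 0 0 0 -0.2; -0.21 0.83 0 0 0 0 -0.2'
python3 -m crank '0 0 0 0 0 0 -0.2; 0 0 0 0 0 0 -0.2'
python3 -c "from h import *; go(.475,-.276,.065)"
```

```text
clock: 17.13
ee_pos: [0.5134, -0.1114, 0.1818]
tcp_rot: [1.0, 0.017, -0.0, -0.0]
ft_force: [1.1, -0.2, -2.2]
gripper_width: 0.473
grip_force: 20.0
clock: 17.55
ee_pos: [0.477, -0.2789, 0.1817]
tcp_rot: [1.0, 0.017, -0.0, -0.0]
ft_force: [-0.2, -0.6, -1.4]
gripper_width: 0.47
grip_force: 20.0
clock: 17.72
ee_pos: [0.4772, -0.2787, 0.1816]
tcp_rot: [1.0, 0.016, -0.0, -0.0]
ft_force: [0.2, 1.1, -1.8]
gripper_width: 0.469
grip_force: 20.0
4 rows of [-0.013 -0.017  0.729] turn 0.0 | at [ 0.4772 -0.2787  0.1816] th 1.79 tilt [-0.0009  0.0006] F [ 0.2  1.1 -1.8] w 0.469 g 20.0 t 17.72
```

```bash

python3 -m crank '-0.09 0 0.6 0 0 0 -0.2; 0 0 0.9 0 0 0 -0.2; 0 0 0.7 0 0 0 -0.2; 0 0 0.4 0 0 0 -0.2; 0 0 0.25 0 0 0 -0.2'
python3 -m crank '0 0 0.06 0 0 0 -0.2; 0 0 0 0 0 0 -0.2; 0 0 0.03 0 0 0 -0.2; 0 0 0 0 0 0 -0.2'
python3 -c "from h import *; go(.475,-.276,.065)"
```

```text
clock: 18.13
ee_pos: [0.4732, -0.2754, 0.0658]
tcp_rot: [1.0, 0.018, -0.002, -0.001]
ft_force: [0.1, 0.7, -1.0]
gripper_width: 0.469
grip_force: 20.0
clock: 18.47
ee_pos: [0.4752, -0.2776, 0.0654]
tcp_rot: [1.0, 0.017, 0.001, 0.0]
ft_force: [-0.2, -0.4, -0.7]
gripper_width: 0.476
grip_force: 20.0
1 rows of [-0.004 -0.04   0.009] turn 0.0 | at [ 0.4752 -0.2776  0.0654] th 2.0 tilt [ 0.001  -0.0007] F [-0.2 -0.4 -0.7] w 0.476 g 20.0 t 18.47
```

```bash

python3 -m crank '0 0 0.03 0 0 0 -0.2; 0 0 0 0 0 0 -0.2; 0 0 0 0 0 0 -0.2'
python3 -m crank '0 0 0 0 0 0 0.1; 0 0 0 0 0 0 0.4; 0 0 0 0 0 0 0.4; 0 0 0 0 0 0 0.4; 0 0 0 0 0 0 0.4'
python3 -m crank '0 0 -0.5 0 0 0 0.4; 0 0 -0.9 0 0 0 0.4; 0 0 -0.9 0 0 0 0.4; 0 0 -0.9 0 0 0 0.4; 0 0 -0.4 0 0 0 0.4'
python3 -m crank '0 0 0 0 0 0 0.6; 0 0 0 0 0 0 0.6'
python3 - <<'E'
from h import *
go(.618,.0578,.2,1.3,n=11)
cv2.imwrite("pics/s2.png",snapshot("side")[100:300,150:450,::-1])
E
```

```text
clock: 18.72
ee_pos: [0.4754, -0.2779, 0.0645]
tcp_rot: [1.0, 0.017, 0.001, 0.0]
ft_force: [0.7, 1.4, 5.6]
gripper_width: 0.473
grip_force: 20.0
clock: 19.13
ee_pos: [0.4745, -0.2777, 0.0635]
tcp_rot: [1.0, 0.017, -0.0, -0.0]
ft_force: [0.1, 0.1, 1.2]
gripper_width: 0.7
grip_force: 0.0
clock: 19.55
ee_pos: [0.4762, -0.2786, 0.2122]
tcp_rot: [1.0, 0.017, 0.002, 0.001]
ft_force: [1.7, 0.0, -0.0]
gripper_width: 0.706
grip_force: 0.0
clock: 19.72
ee_pos: [0.4749, -0.2779, 0.2082]
tcp_rot: [1.0, 0.017, 0.001, 0.0]
ft_force: [0.9, -0.5, 0.0]
gripper_width: 0.797
grip_force: 0.0
11 rows of [ 0.351 -0.751  0.018] turn 0.0011 | at [ 0.4749 -0.2779  0.2082] th 1.96 tilt [ 0.0016 -0.001 ] F [ 0.9 -0.5  0. ] w 0.797 g 0.0 t 19.72
```

View pics/s2.png

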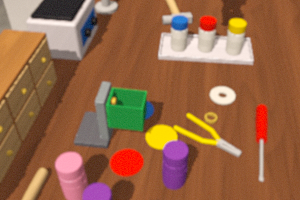

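The crop shows all three jars upright in the tray at (179,33), (207,33) and (237,33), and the bin hanging free. Next I go above the bin.

```bash

python3 -m crank '0.351 -0.751 0 0 0 0 0.6; 0.351 -0.751 0 0 0 0 0.6; 0.351 -0.751 0 0 0 0 0.6; 0.351 -0.751 0 0 0 0 0.6; 0.351 -0.751 0 0 0 0 0.6'
python3 -m crank '0.351 -0.751 0 0 0 0 0.6; 0.351 -0.751 0 0 0 0 0.6; 0.351 -0.751 0 0 0 0 0.6; 0.351 -0.751 0 0 0 0 0.6; 0.351 -0.751 0 0 0 0 0.6'
python3 -m crank '0.351 -0.751 0 0 0 0.012 0.6; 0 0 0 0 0 0 0.6; 0 0 0 0 0 0 0.6'
python3 - <<'E'
from h import *
go(.618,.0578,.077,1.3)
cv2.imwrite("pics/w5.png",snapshot("wrist")[...,::-1])
E
```

```text
clock: 20.18
ee_pos: [0.5388, -0.1234, 0.2054]
tcp_rot: [1.0, 0.017, -0.002, -0.0]
ft_force: [0.9, -1.0, -0.3]
gripper_width: 0.801
grip_force: 0.0
clock: 20.6
ee_pos: [0.6038, 0.029, 0.2052]
tcp_rot: [1.0, 0.017, -0.002, 0.0]
ft_force: [0.9, -0.1, 1.1]
gripper_width: 0.797
grip_force: 0.0
clock: 20.85
ee_pos: [0.6167, 0.0592, 0.2051]
tcp_rot: [1.0, 0.013, -0.002, 0.0]
ft_force: [-0.5, -0.6, -0.7]
gripper_width: 0.8
grip_force: 0.0
4 rows of [0.011 0.008 0.801] turn 0.0006 | at [0.6167 0.0592 0.2051] th 1.44 tilt [-0.0036 -0.0005] F [-0.5 -0.6 -0.7] w 0.8 g 0.0 t 20.85
```

View pics/w5.png

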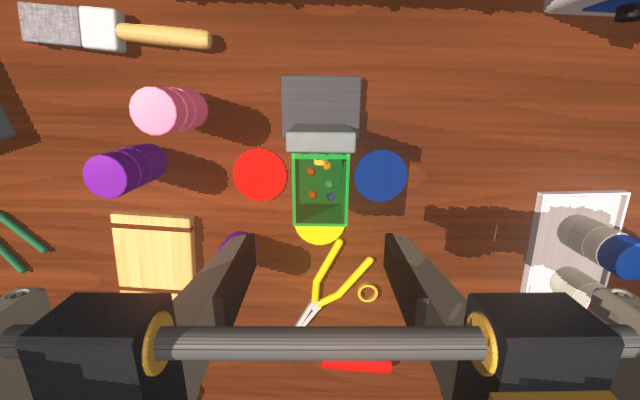

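The wrist view shows the bin rim corners at (293,153), (349,154), (347,226) and (293,226), the red mat at (260,174), the blue mat at (381,175), and the post top at (286..356,151).

```bash

python3 - <<'E'
from h import *
np.set_printoptions(precision=4,suppress=True)
p=camera_params("wrist")
q=plane(p,[(292.5,153),(349.5,154),(347.5,226),(292.5,226)],.105);print("bin",q,q.mean(0))
q=plane(p,[(286,151),(357,152)],.115);print("post",q,q.mean(0))
print("mats r,b",plane(p,[(260,174.5),(381,175.5)],.003))
A=camera_params("side"); q=cv2.imread("pics/s2.png")
im=q.astype(int);b,g,r=im[...,0],im[...,1],im[...,2]
for n,m,bb in(("yel",(r>150)&(g>150)&(b<90),(140,118,182,155)),("red",(r>150)&(g<70)&(b<70),(100,145,150,180))):
    k=np.zeros(m.shape,np.uint8);x0,y0,x1,y1=bb;k[y0:y1,x0:x1]=m[y0:y1,x0:x1]
    c=max(cv2.findContours(k,0,1)[0],key=cv2.contourArea);e=cv2.fitEllipse(cv2.convexHull(c));print(n,e,plane(A,[(e[0][0]+150,e[0][1]+100)],.003))
E
```

```text
bin [[0.6519 0.0822 0.105 ]
 [0.6521 0.0315 0.105 ]
 [0.5834 0.03   0.105 ]
 [0.5822 0.0823 0.105 ]] [0.6174 0.0565 0.105 ]
post [[0.655  0.087  0.115 ]
 [0.6555 0.0261 0.115 ]] [0.6553 0.0565 0.115 ]
mats r,b [[ 0.6084  0.1301  0.003 ]
 [ 0.6105 -0.0185  0.003 ]]
yel ((162.69676208496094, 135.02859497070312), (24.619653701782227, 37.034183502197266), 68.07435607910156) [[0.5493 0.0552 0.003 ]]
red ((126.39063262939453, 162.2371368408203), (27.37706184387207, 34.00878143310547), 82.75312042236328) [[0.6101 0.1354 0.003 ]]
```

```bash

python3 -m crank '0.04 0.05 0.6 0 0 0.01 0.6; 0 0 0.8 0 0 0 0.6; 0 0 0.8 0 0 0 0.6; 0 0 0.6 0 0 0 0.6; 0 0 0.4 0 0 0 0.6'
python3 -m crank '0 0 0 0 0 0 0.4; 0 0 0 0 0 0 0.2; 0 0 0 0 0 0 0; 0 0 0 0 0 0 0; 0 0 0 0 0 0 0' 15
python3 -m crank '0 0 0 0 0 0 0; 0 0 0 0 0 0 0; 0 0 0 0 0 0 0' 25
python3 -c "from h import *; go(.618,.0578,.099)"
```

```text
clock: 21.32
ee_pos: [0.6164, 0.054, 0.0761]
tcp_rot: [1.0, 0.005, -0.002, 0.0]
ft_force: [-0.5, -0.0, 0.1]
gripper_width: 0.8
grip_force: 0.0
clock: 21.73
ee_pos: [0.6197, 0.0559, 0.0808]
tcp_rot: [1.0, 0.006, 0.001, -0.0]
ft_force: [-1.2, 1.2, 1.3]
gripper_width: 0.56
grip_force: 15.0
clock: 21.98
ee_pos: [0.6196, 0.056, 0.0805]
tcp_rot: [1.0, 0.006, 0.0, -0.0]
ft_force: [-2.9, 0.6, 6.0]
gripper_width: 0.56
grip_force: 25.0
1 rows of [-0.038 -0.047 -0.463] turn 0.0 | at [0.6196 0.056  0.0805] th 0.71 tilt [0.0009 0.    ] F [-2.9  0.6  6. ] w 0.56 g 25.0 t 21.98
```

```bash

python3 -m crank '0 0 -0.11 0 0 0 0; 0 0 -0.11 0 0 0 0; 0 0 -0.11 0 0 0 0; 0 0 -0.11 0 0 0 0; 0 0 -0.11 0 0 0 0' 30
python3 -m crank '0 0 0 0 0 0 0; 0 0 0 0 0 0 0; 0 0 0 0 0 0 0' 30
python3 -c "from h import *; go(.618,.0578,.1025)"
```

```text
clock: 22.4
ee_pos: [0.6193, 0.0559, 0.1021]
tcp_rot: [1.0, 0.006, 0.0, 0.0]
ft_force: [0.6, -1.0, -1.3]
gripper_width: 0.556
grip_force: 29.9
clock: 22.65
ee_pos: [0.6192, 0.0559, 0.1015]
tcp_rot: [1.0, 0.006, -0.0, 0.0]
ft_force: [-0.3, -0.0, -1.8]
gripper_width: 0.558
grip_force: 29.9
1 rows of [-0.029 -0.048 -0.025] turn 0.0 | at [0.6192 0.0559 0.1015] th 0.7 tilt [-0. -0.] F [-0.3 -0.  -1.8] w 0.558 g 29.9 t 22.65
```

```bash

python3 -m crank '-0.05 0 -0.02 0 0 0 0; -0.1 0 0 0 0 0 0; -0.1 0 0 0 0 0 0; -0.1 0 0 0 0 0 0; -0.1 0 0 0 0 0 0'
python3 -m crank '-0.1 0 0 0 0 0 0; -0.15 0 0 0 0 0 0; -0.25 0 0 0 0 0 0; -0.25 0 0 0 0 0 0; -0.25 0 0 0 0 0 0'
python3 -m crank '-0.1 0 0 0 0 0 0; 0 0 0 0 0 0 0; 0 0 0 0 0 0 0'
python3 - <<'E'
from h import *
go(.4955,.270,.16)
cv2.imwrite("pics/w6.png",snapshot("wrist")[...,::-1])
E
```

```text
clock: 23.07
ee_pos: [0.6006, 0.0557, 0.1023]
tcp_rot: [1.0, 0.006, -0.0, 0.0]
ft_force: [0.3, 1.2, -1.2]
gripper_width: 0.556
grip_force: 29.9
clock: 23.48
ee_pos: [0.5599, 0.0552, 0.1023]
tcp_rot: [1.0, 0.006, -0.0, 0.0]
ft_force: [0.2, -0.2, -1.9]
gripper_width: 0.558
grip_force: 29.9
clock: 23.73
ee_pos: [0.5574, 0.0552, 0.1027]
tcp_rot: [1.0, 0.006, 0.0, -0.0]
ft_force: [-0.3, 0.4, -1.8]
gripper_width: 0.556
grip_force: 29.9
7 rows of [-0.211 -0.77  -0.205] turn 0.0 | at [0.5574 0.0552 0.1027] th 0.71 tilt [0.0008 0.0001] F [-0.3  0.4 -1.8] w 0.556 g 29.9 t 23.73
```

View pics/w6.png

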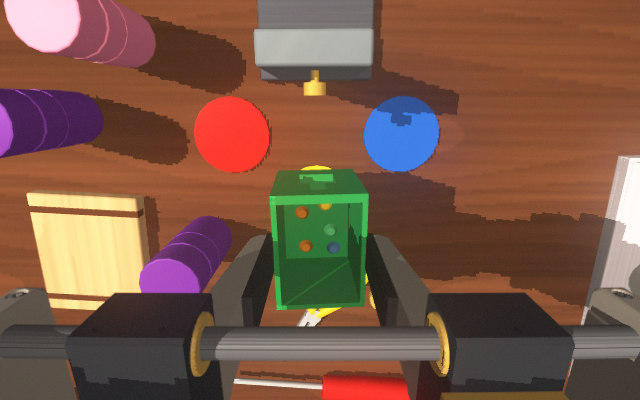

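The keyhole is free: the stud shows at (315,85) and the bin hangs level in the gripper. I lift it over the purple look-alike and go to the block.

```bash

python3 - <<'E'
from h import *
p=camera_params("wrist"); print(plane(p,[(27,193),(148,199)],.014).round(4))
E
python3 -m crank '0 0 -0.3 0 0 0 0; 0 0 -0.6 0 0 0 0; 0 0 -0.5 0 0 0 0; 0 0 -0.2 0 0 0 0; 0 -0.3 0 0 0 0 0'
python3 -m crank '-0.21 -0.7 0 0 0 0.01 0; -0.21 -0.7 0 0 0 0.01 0; -0.21 -0.7 0 0 0 0.01 0; -0.21 -0.7 0 0 0 0.01 0; -0.21 -0.7 0 0 0 0.01 0'
python3 -m crank '-0.21 -0.7 0 0 0 0 0; -0.21 -0.5 0 0 0 0 0; -0.05 -0.3 0 0 0 0 0; 0 0 0 0 0 0 0; 0 0 0 0 0 0 0'
python3 - <<'E'
from h import *
go(.497,.270,.12)
for n in("scene","side"):
    im=snapshot(n); cv2.imwrite(f"pics/{n}3.png",im[...,::-1])
a=cv2.imread("pics/scene3.png")[215:325,340:480];b=cv2.imread("pics/side3.png")[215:375,265:405]
f=lambda i,s:cv2.resize(i,None,fx=s,fy=s,interpolation=cv2.INTER_CUBIC)
a,b=f(a,3),f(b,2.5); h=max(a.shape[0],b.shape[0]); o=np.zeros((h,a.shape[1]+b.shape[1],3),np.uint8);o[:a.shape[0],:a.shape[1]]=a;o[:b.shape[0],a.shape[1]:]=b;cv2.imwrite("pics/b3.png",o);print(o.shape)
E
```

```text
[[0.5576 0.3172 0.014 ]
 [0.5532 0.208  0.014 ]]
clock: 24.2
ee_pos: [0.5591, 0.0664, 0.169]
tcp_rot: [1.0, 0.006, 0.002, 0.0]
ft_force: [0.6, 0.2, -2.9]
gripper_width: 0.557
grip_force: 29.9
clock: 24.62
ee_pos: [0.5149, 0.2092, 0.1654]
tcp_rot: [1.0, -0.019, -0.001, 0.0]
ft_force: [1.3, 0.3, -1.9]
gripper_width: 0.559
grip_force: 29.9
clock: 25.03
ee_pos: [0.4994, 0.2684, 0.1657]
tcp_rot: [1.0, -0.018, -0.0, 0.0]
ft_force: [-0.8, -0.5, -1.8]
gripper_width: 0.561
grip_force: 29.9
2 rows of [-0.03  -0.019  0.571] turn 0.0 | at [0.4994 0.2684 0.1657] th -2.07 tilt [-0.0007 -0.0008] F [-0.8 -0.5 -1.8] w 0.561 g 29.9 t 25.03
(400, 770, 3)
```

View pics/b3.png

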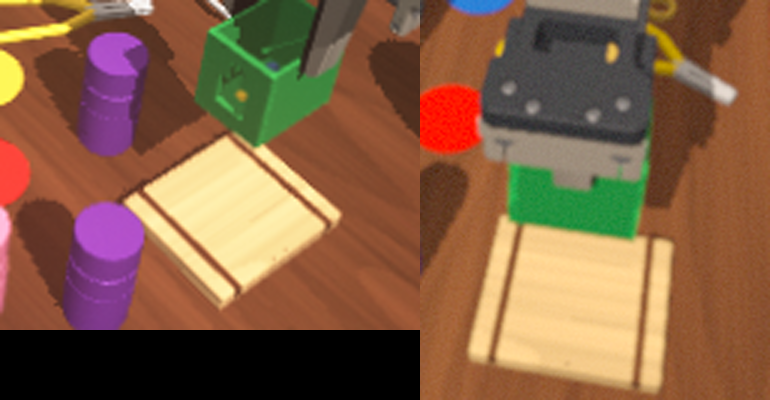

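The crop shows the bin level at (270,70), just over the block, whose corners are at (125,200), (238,135), (340,214) and (222,307). I lower it now.

```bash

python3 -m crank '-0.06 0 0.5 0 0 0 0; 0 0 0.8 0 0 0 0; 0 0 0.7 0 0 0 0; 0 0 0.4 0 0 0 0; 0 0 0.3 0 0 0 0'
python3 -m crank '0 0 0.1 0 0 0 0; 0 0 0.03 0 0 0 0; 0 0 0 0 0 0 0; 0 0 0 0 0 0 0'
python3 -c "from h import *; go(.497,.2685,.0495)"
```

```text
clock: 25.55
ee_pos: [0.4967, 0.2664, 0.0564]
tcp_rot: [1.0, -0.02, -0.001, 0.001]
ft_force: [-0.3, 0.9, -1.3]
gripper_width: 0.558
grip_force: 29.9
clock: 25.88
ee_pos: [0.4982, 0.2685, 0.0543]
tcp_rot: [1.0, -0.019, 0.001, -0.0]
ft_force: [-0.0, 0.1, -1.9]
gripper_width: 0.56
grip_force: 29.9
1 rows of [-0.031  0.     0.12 ] turn 0.0 | at [0.4982 0.2685 0.0543] th -2.18 tilt [0.0017 0.0009] F [-0.   0.1 -1.9] w 0.56 g 29.9 t 25.88
```

```bash

python3 -m crank '0 0 0.05 0 0 0 0; 0 0 0.03 0 0 0 0; 0 0 0 0 0 0 0; 0 0 0 0 0 0 0'
python3 -m crank '0 0 0.03 0 0 0 0; 0 0 0 0 0 0 0; 0 0 0 0 0 0 0'
python3 -c "from h import *; go(.497,.2685,.0495)"
```

```text
clock: 26.22
ee_pos: [0.4994, 0.2689, 0.0519]
tcp_rot: [1.0, -0.019, 0.002, -0.001]
ft_force: [2.0, -0.6, 9.1]
gripper_width: 0.561
grip_force: 29.9
clock: 26.47
ee_pos: [0.4998, 0.2692, 0.0514]
tcp_rot: [1.0, -0.019, 0.003, -0.001]
ft_force: [0.9, -1.4, 15.4]
gripper_width: 0.559
grip_force: 29.9
1 rows of [-0.071  0.02   0.048] turn 0.0 | at [0.4998 0.2692 0.0514] th -2.12 tilt [0.0051 0.0019] F [ 0.9 -1.4 15.4] w 0.559 g 29.9 t 26.47
```

```bash

python3 -m crank '0 0 -0.03 0 0 0 0; 0 0 0 0 0 0 0.25; 0 0 0 0 0 0 0.4; 0 0 0 0 0 0 0.6; 0 0 0 0 0 0 0.6'
python3 -m crank '0 0 0 0 0 0 0.6; 0 0 -0.5 0 0 0 0.6; 0 0 -0.8 0 0 0 0.6; 0 0 -0.9 0 0 0 0.6; 0 0 -0.9 0 0 0 0.4'
python3 -m crank '0 0 -0.5 0 0 0 0.4; 0 0 0 0 0 0 0.4'
python3 - <<'E'
from h import *
go(.475,-.277,.2,1.9,n=15)
for n in("scene","side"):
    im=snapshot(n); cv2.imwrite(f"pics/{n}4.png",im[...,::-1])
E
```

```text
clock: 26.88
ee_pos: [0.4971, 0.2682, 0.0499]
tcp_rot: [1.0, -0.019, -0.0, 0.0]
ft_force: [-0.3, -0.4, 0.2]
gripper_width: 0.796
grip_force: 0.0
clock: 27.3
ee_pos: [0.4966, 0.2679, 0.1748]
tcp_rot: [1.0, -0.019, -0.001, 0.0]
ft_force: [0.6, 0.1, 0.1]
gripper_width: 0.751
grip_force: 0.0
clock: 27.47
ee_pos: [0.4998, 0.2696, 0.1989]
tcp_rot: [1.0, -0.019, 0.003, -0.002]
ft_force: [0.6, 0.2, 0.4]
gripper_width: 0.702
grip_force: 0.0
15 rows of [-0.007  0.912 -0.005] turn -0.0047 | at [0.4998 0.2696 0.1989] th -2.16 tilt [0.0067 0.0036] F [0.6 0.2 0.4] w 0.702 g 0.0 t 27.47
```

```bash

python3 -m crank '0 0.5 0 0 0 0 0.4; 0 0.9 0 0 0 0 0.4; 0 0.9 0 0 0 0 0.4; 0 0.9 0 0 0 0 0.4; 0 0.9 0 0 0 0 0.4'
python3 -m crank '0 0.9 0 0 0 0 0.4; 0 0.9 0 0 0 0 0.4; 0 0.9 0 0 0 0 0.4; 0 0.9 0 0 0 0 0.4; 0 0.9 0 0 0 0 0.4'
python3 -m crank '0 0.9 0 0 0 0 0.4; 0 0.9 0 0 0 0 0.4; 0 0.9 0 0 0 0 0.4; 0 0.9 0 0 0 0 0.4; 0 0.9 0 0 0 0 0.4'
python3 -m crank '0 0.4 0 0 0 0 0.4; 0 0 0 0 0 0 0.4; 0 0 0 0 0 0 0.4'
python3 - <<'E'
from h import *
go(.4745,-.2777,.0635)
cv2.imwrite("pics/w7.png",snapshot("wrist")[...,::-1])
p=camera_params("wrist"); print(p["R"],p["t"])
np.save("w7.npy",np.c_[p["R"],p["t"]])
E
```

```text
clock: 27.98
ee_pos: [0.4893, 0.1027, 0.1918]
tcp_rot: [1.0, -0.018, -0.002, 0.0]
ft_force: [1.3, -0.1, 0.5]
gripper_width: 0.701
grip_force: 0.0
clock: 28.4
ee_pos: [0.4826, -0.077, 0.192]
tcp_rot: [1.0, -0.019, -0.002, -0.0]
ft_force: [0.1, 0.0, 0.7]
gripper_width: 0.703
grip_force: 0.0
clock: 28.82
ee_pos: [0.4759, -0.2566, 0.1918]
tcp_rot: [1.0, -0.019, -0.002, -0.001]
ft_force: [1.4, 0.1, 0.7]
gripper_width: 0.698
grip_force: 0.0
clock: 29.07
ee_pos: [0.4757, -0.2713, 0.192]
tcp_rot: [1.0, -0.02, -0.001, -0.001]
ft_force: [0.7, -0.5, -0.2]
gripper_width: 0.699
grip_force: 0.0
4 rows of [-0.004  0.042  0.803] turn 0.0 | at [ 0.4757 -0.2713  0.192 ] th -2.28 tilt [-0.0029  0.002 ] F [ 0.7 -0.5 -0.2] w 0.699 g 0.0 t 29.07
[[-0.03971262 -0.99921    -0.00151027]
 [-0.95667886  0.03758589  0.28870896]
 [-0.28842412  0.01291024 -0.95741572]] [-0.25145586  0.43283311  0.52962982]
```

View pics/w7.png

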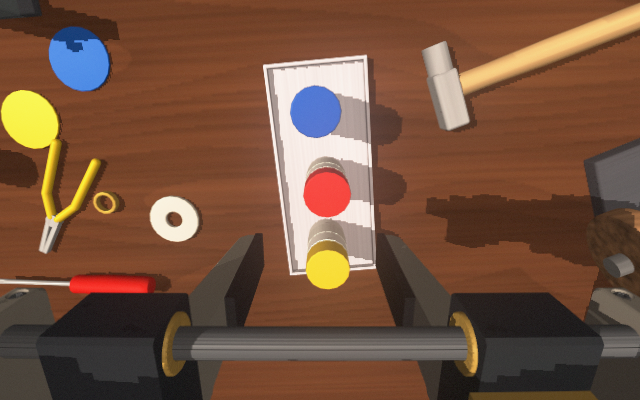

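View pics/side4.png

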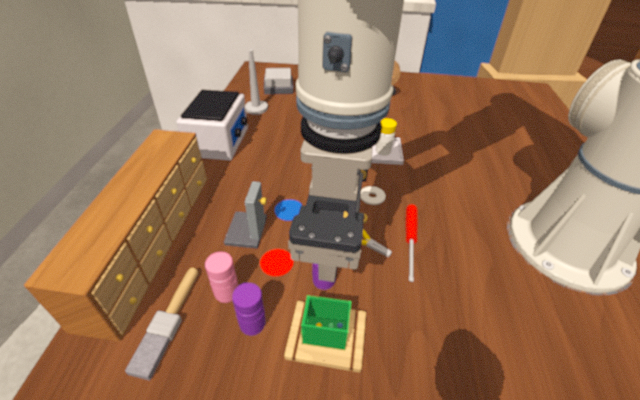

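The wrist view shows blue (316,111), red (327,192) and yellow (328,268) upright in the tray. The side view shows the bin upright in the middle of the block at (327,322). That is all 14 pictures, so from here I check by numbers only. Next I regrasp red.

```bash

python3 -c "
from h import *
p=camera_params('wrist'); print(plane(p,[(316,111),(327,192),(328,268)],.094).round(4))"
python3 -m crank '-0.02 0.16 0.6 0 0 0 0.4; 0 0 0.9 0 0 0 0.4; 0 0 0.8 0 0 0 0.4; 0 0 0.6 0 0 0 0.4; 0 0 0.3 0 0 0 0.4'
python3 -m crank '0 0 0 0 0 0 0.4; 0 0 0 0 0 0 -0.2; 0 0 0 0 0 0 -0.2; 0 0 0 0 0 0 -0.2; 0 0 0 0 0 0 -0.2' 20
python3 -m crank '0 0 0 0 0 0 -0.2; 0 0 0 0 0 0 -0.2; 0 0 0 0 0 0 -0.2; 0 0 0 0 0 0 -0.2' 20
python3 -c "from h import *; go(.609,.1306,.19)"
```

```text
[[ 0.5483 -0.2707  0.094 ]
 [ 0.4763 -0.2777  0.094 ]
 [ 0.3986 -0.2761  0.094 ]]
clock: 29.53
ee_pos: [0.4739, -0.2749, 0.0626]
tcp_rot: [1.0, -0.018, -0.002, -0.001]
ft_force: [-0.9, 0.5, -0.5]
gripper_width: 0.699
grip_force: 0.0
clock: 29.95
ee_pos: [0.477, -0.2782, 0.0676]
tcp_rot: [1.0, -0.019, 0.001, 0.001]
ft_force: [0.6, 1.0, 3.9]
gripper_width: 0.472
grip_force: 20.0
clock: 30.28
ee_pos: [0.477, -0.2782, 0.0675]
tcp_rot: [1.0, -0.019, 0.001, 0.0]
ft_force: [0.4, 1.7, 7.3]
gripper_width: 0.465
grip_force: 20.0
13 rows of [ 0.224 -0.795 -0.236] turn 0.0 | at [ 0.477  -0.2782  0.0675] th -2.18 tilt [ 0.0025 -0.001 ] F [0.4 1.7 7.3] w 0.465 g 20.0 t 30.28
```

```bash

python3 -m crank '0 0 -0.5 0 0 0 -0.2; 0 0 -0.9 0 0 0 -0.2; 0 0 -0.9 0 0 0 -0.2; 0 0 -0.9 0 0 0 -0.2; 0 0 0 0 0 0 -0.2'
python3 -m crank '0.226 -0.79 0 0 0 0 -0.2; 0.226 -0.79 0 0 0 0 -0.2; 0.226 -0.79 0 0 0 0 -0.2; 0.226 -0.79 0 0 0 0 -0.2; 0.226 -0.79 0 0 0 0 -0.2'
python3 -m crank '0.226 -0.79 0 0 0 0 -0.2; 0.226 -0.79 0 0 0 0 -0.2; 0.226 -0.79 0 0 0 0 -0.2; 0.226 -0.79 0 0 0 0 -0.2; 0.226 -0.79 0 0 0 0 -0.2'
python3 -m crank '0.226 -0.79 0 0 0 0 -0.2; 0.226 -0.79 0 0 0 0 -0.2; 0.226 -0.79 0 0 0 0 -0.2; 0 0 0 0 0 0 -0.2; 0 0 0 0 0 0 -0.2'
python3 - <<'E'
from h import *
go(.610,.1306,.0665)
p=camera_params("wrist"); im=snapshot("wrist").astype(int); cv2.imwrite("pics/w8.png",im[...,::-1])
r,g,b=im[...,0],im[...,1],im[...,2]
m={"red":(r>150)&(g<70)&(b<70),"blue":(b>100)&(r<90),"yel":(r>170)&(g>150)&(b<80)}
for n,k in m.items():
    for c in cv2.findContours(k.astype(np.uint8),0,1)[0]:
        if cv2.contourArea(c)>300:
            e=cv2.fitEllipse(cv2.convexHull(c)); print(n,np.round(e[0],1),np.round(e[1]),plane(p,[e[0]],.003).round(4),plane(p,[e[0]],.094).round(4))
E
```

```text
clock: 30.7
ee_pos: [0.4793, -0.2799, 0.2014]
tcp_rot: [1.0, -0.019, 0.005, 0.003]
ft_force: [1.9, -1.7, -0.9]
gripper_width: 0.468
grip_force: 20.0
clock: 31.12
ee_pos: [0.527, -0.1203, 0.194]
tcp_rot: [1.0, -0.019, 0.0, 0.0]
ft_force: [-0.4, 0.1, -0.8]
gripper_width: 0.469
grip_force: 20.0
clock: 31.53
ee_pos: [0.5782, 0.0361, 0.1939]
tcp_rot: [1.0, -0.019, 0.0, 0.0]
ft_force: [1.9, -0.3, -0.9]
gripper_width: 0.469
grip_force: 20.0
clock: 31.95
ee_pos: [0.6087, 0.1297, 0.1935]
tcp_rot: [1.0, -0.018, -0.0, 0.0]
ft_force: [-0.3, -1.3, -1.5]
gripper_width: 0.473
grip_force: 20.0
4 rows of [ 0.008 -0.006  0.794] turn 0.0 | at [0.6087 0.1297 0.1935] th -2.02 tilt [-0.0004 -0.0002] F [-0.3 -1.3 -1.5] w 0.473 g 20.0 t 31.95
red [319.6 252.9] [79. 83.] [[0.5033 0.1327 0.003 ]] [[0.5478 0.1312 0.094 ]]
blue [444.1 162.6] [50. 51.] [[ 0.6146 -0.0183  0.003 ]] [[0.6325 0.0163 0.094 ]]
yel [381.1 222.5] [54. 67.] [[0.5419 0.0548 0.003 ]] [[0.5772 0.0719 0.094 ]][ WARN:0@2.482] global loadsave.cpp:1063 imwrite_ Unsupported depth image for selected encoder is fallbacked to CV_8U.
```

```bash

python3 -m crank '0.03 -0.02 0.6 0 0 0 -0.2; 0 0 0.9 0 0 0 -0.2; 0 0 0.8 0 0 0 -0.2; 0 0 0.5 0 0 0 -0.2; 0 0 0.25 0 0 0 -0.2'
python3 -m crank '0 0 0.08 0 0 0 -0.2; 0 0 0 0 0 0 -0.2; 0 0 0.03 0 0 0 -0.2; 0 0 0 0 0 0 -0.2'
python3 -m crank '0 0 0.02 0 0 0 -0.2; 0 0 0 0 0 0 -0.2; 0 0 0 0 0 0 -0.2'
python3 -c "from h import *; go(.610,.1306,.0665)"
```

```text
clock: 32.42
ee_pos: [0.6075, 0.1271, 0.0689]
tcp_rot: [1.0, -0.02, -0.002, 0.001]
ft_force: [-0.9, -0.1, -1.5]
gripper_width: 0.47
grip_force: 20.0
clock: 32.75
ee_pos: [0.6111, 0.129, 0.0691]
tcp_rot: [1.0, -0.019, 0.001, -0.0]
ft_force: [0.3, -0.6, -1.6]
gripper_width: 0.468
grip_force: 20.0
clock: 33.0
ee_pos: [0.6104, 0.1292, 0.0674]
tcp_rot: [1.0, -0.019, 0.0, -0.0]
ft_force: [0.5, -0.1, -2.0]
gripper_width: 0.47
grip_force: 20.0
1 rows of [-0.011 -0.035  0.023] turn 0.0 | at [0.6104 0.1292 0.0674] th -2.15 tilt [0.001  0.0002] F [ 0.5 -0.1 -2. ] w 0.47 g 20.0 t 33.0
```

```bash

python3 -m crank '0 -0.03 0.01 0 0 0 -0.2; 0 0 0.02 0 0 0 -0.2; 0 0 0 0 0 0 -0.2; 0 0 0 0 0 0 -0.2'
python3 -m crank '0 0 0 0 0 0 0.1; 0 0 0 0 0 0 0.4; 0 0 0 0 0 0 0.4; 0 0 0 0 0 0 0.4; 0 0 0 0 0 0 0.4'
python3 -m crank '0 0 -0.5 0 0 0 0.4; 0 0 -0.9 0 0 0 0.4; 0 0 -0.9 0 0 0 0.4; 0 0 -0.9 0 0 0 0.4; 0 0 0 0 0 0 0.4'
python3 -c "from h import *; go(.5485,-.2695,.195)"
```

```text
clock: 33.33
ee_pos: [0.6107, 0.1306, 0.0666]
tcp_rot: [1.0, -0.019, 0.001, -0.0]
ft_force: [-1.0, -0.3, 5.9]
gripper_width: 0.47
grip_force: 20.0
clock: 33.75
ee_pos: [0.61, 0.1303, 0.0655]
tcp_rot: [1.0, -0.019, -0.0, 0.0]
ft_force: [-0.1, 0.5, -0.6]
gripper_width: 0.699
grip_force: 0.0
clock: 34.17
ee_pos: [0.614, 0.1311, 0.2011]
tcp_rot: [1.0, -0.019, 0.005, -0.001]
ft_force: [2.1, -0.1, 1.3]
gripper_width: 0.702
grip_force: 0.0
12 rows of [-0.105  0.839  0.009] turn 0.0 | at [0.614  0.1311 0.2011] th -2.16 tilt [0.0104 0.0022] F [ 2.1 -0.1  1.3] w 0.702 g 0.0 t 34.17
```

```bash

python3 -m crank '-0.097 0.838 0 0 0 0 0.4; -0.097 0.838 0 0 0 0 0.4; -0.097 0.838 0 0 0 0 0.4; -0.097 0.838 0 0 0 0 0.4; -0.097 0.838 0 0 0 0 0.4'
python3 -m crank '-0.097 0.838 0 0 0 0 0.4; -0.097 0.838 0 0 0 0 0.4; -0.097 0.838 0 0 0 0 0.4; -0.097 0.838 0 0 0 0 0.4; -0.097 0.838 0 0 0 0 0.4'
python3 -m crank '-0.097 0.838 0 0 0 0 0.4; -0.097 0.838 0 0 0 0 0.4; 0 0 0 0 0 0 0.4; 0 0 0 0 0 0 0.4'
python3 -c "from h import *; go(.5485,-.2695,.0645)"
```

```text
clock: 34.58
ee_pos: [0.5839, -0.0378, 0.1935]
tcp_rot: [1.0, -0.019, 0.0, 0.0]
ft_force: [0.1, 0.3, -1.1]
gripper_width: 0.701
grip_force: 0.0
clock: 35.0
ee_pos: [0.5581, -0.2048, 0.1934]
tcp_rot: [1.0, -0.019, 0.0, 0.0]
ft_force: [0.2, 0.1, -0.9]
gripper_width: 0.701
grip_force: 0.0
clock: 35.33
ee_pos: [0.5479, -0.2713, 0.1932]
tcp_rot: [1.0, -0.02, -0.0, -0.0]
ft_force: [-0.3, 0.6, 0.1]
gripper_width: 0.7
grip_force: 0.0
4 rows of [ 0.004 -0.011  0.804] turn 0.0 | at [ 0.5479 -0.2713  0.1932] th -2.33 tilt [-0.0003  0.0003] F [-0.3  0.6  0.1] w 0.7 g 0.0 t 35.33
```

```bash

python3 -m crank '0.02 -0.04 0.6 0 0 0 0.4; 0 0 0.9 0 0 0 0.4; 0 0 0.8 0 0 0 0.4; 0 0 0.6 0 0 0 0.4; 0 0 0.3 0 0 0 0.4'
python3 -m crank '0 0 0 0 0 0 0.4; 0 0 0 0 0 0 -0.2; 0 0 0 0 0 0 -0.2; 0 0 0 0 0 0 -0.2; 0 0 0 0 0 0 -0.2' 20
python3 -m crank '0 0 0 0 0 0 -0.2; 0 0 0 0 0 0 -0.2; 0 0 0 0 0 0 -0.2; 0 0 0 0 0 0 -0.2' 20
python3 -c "from h import *; go(.611,-.0174,.1)"
python3 -m crank '0 0 -0.5 0 0 0 -0.2; 0 0 -0.9 0 0 0 -0.2; 0 0 -0.9 0 0 0 -0.2; 0 0 -0.9 0 0 0 -0.2; 0 0 0 0 0 0 -0.2'
python3 -c "from h import *; go(.611,-.0174,.195,n=8)"
```

```text
clock: 35.75
ee_pos: [0.5476, -0.2659, 0.0623]
tcp_rot: [1.0, -0.018, -0.002, -0.001]
ft_force: [-1.1, -0.5, 0.3]
gripper_width: 0.704
grip_force: 0.0
clock: 36.17
ee_pos: [0.5504, -0.2689, 0.0674]
tcp_rot: [1.0, -0.019, 0.001, 0.001]
ft_force: [-0.1, -0.1, 3.1]
gripper_width: 0.469
grip_force: 20.0
clock: 36.5
ee_pos: [0.5505, -0.2691, 0.0673]
tcp_rot: [1.0, -0.019, 0.001, 0.001]
ft_force: [-0.3, -0.9, 6.8]
gripper_width: 0.472
grip_force: 20.0
8 rows of [ 0.159 -0.793 -0.103] turn 0.0 | at [ 0.5505 -0.2691  0.0673] th -2.17 tilt [ 0.0029 -0.0013] F [-0.3 -0.9  6.8] w 0.472 g 20.0 t 36.5
clock: 36.92
ee_pos: [0.5528, -0.2701, 0.2014]
tcp_rot: [1.0, -0.019, 0.005, 0.002]
ft_force: [1.5, -1.4, -0.8]
gripper_width: 0.469
grip_force: 20.0
8 rows of [ 0.152 -0.796  0.018] turn 0.0 | at [ 0.5528 -0.2701  0.2014] th -2.17 tilt [ 0.0099 -0.0047] F [ 1.5 -1.4 -0.8] w 0.469 g 20.0 t 36.92
```

```bash

python3 -m crank '0.162 -0.793 0 0 0 0 -0.2; 0.162 -0.793 0 0 0 0 -0.2; 0.162 -0.793 0 0 0 0 -0.2; 0.162 -0.793 0 0 0 0 -0.2; 0.162 -0.793 0 0 0 0 -0.2'
python3 -m crank '0.162 -0.793 0 0 0 0 -0.2; 0.162 -0.793 0 0 0 0 -0.2; 0.162 -0.793 0 0 0 0 -0.2; 0 0 0 0 0 0 -0.2; 0 0 0 0 0 0 -0.2'
python3 -c "from h import *; go(.612,-.0172,.0663)"
```

```text
clock: 37.33
ee_pos: [0.5874, -0.1097, 0.1934]
tcp_rot: [1.0, -0.019, -0.0, -0.0]
ft_force: [1.3, -0.4, -1.0]
gripper_width: 0.471
grip_force: 20.0
clock: 37.75
ee_pos: [0.6105, -0.0152, 0.1933]
tcp_rot: [1.0, -0.017, -0.0, -0.0]
ft_force: [0.1, 1.0, -2.0]
gripper_width: 0.469
grip_force: 20.0
4 rows of [0.01  0.012 0.793] turn 0.0 | at [ 0.6105 -0.0152  0.1933] th -2.0 tilt [-0.0004  0.0001] F [ 0.1  1.  -2. ] w 0.469 g 20.0 t 37.75
```

```bash

python3 -m crank '0.03 0.04 0.6 0 0 0 -0.2; 0 0 0.9 0 0 0 -0.2; 0 0 0.8 0 0 0 -0.2; 0 0 0.5 0 0 0 -0.2; 0 0 0.25 0 0 0 -0.2'
python3 -m crank '0 0 0.08 0 0 0 -0.2; 0 0 0 0 0 0 -0.2; 0 0 0.04 0 0 0 -0.2; 0 0 0 0 0 0 -0.2; 0 0 0 0 0 0 -0.2'
python3 -c "from h import *; go(.612,-.0172,.0663)"
```

```text
clock: 38.17
ee_pos: [0.6092, -0.0196, 0.0684]
tcp_rot: [1.0, -0.019, -0.002, 0.0]
ft_force: [0.0, 0.5, -1.2]
gripper_width: 0.475
grip_force: 20.0
clock: 38.58
ee_pos: [0.6127, -0.0185, 0.0681]
tcp_rot: [1.0, -0.019, 0.001, 0.0]
ft_force: [-0.9, -0.5, -2.0]
gripper_width: 0.473
grip_force: 20.0
1 rows of [-0.018 -0.032  0.045] turn 0.0 | at [ 0.6127 -0.0185  0.0681] th -2.16 tilt [ 0.0021 -0.0001] F [-0.9 -0.5 -2. ] w 0.473 g 20.0 t 38.58
```

```bash

python3 -m crank '0 -0.02 0.03 0 0 0 -0.2; 0 0 0.02 0 0 0 -0.2; 0 0 0 0 0 0 -0.2; 0 0 0 0 0 0 -0.2'
python3 -m crank '0 0 0 0 0 0 0.1; 0 0 0 0 0 0 0.4; 0 0 0 0 0 0 0.4; 0 0 0 0 0 0 0.4; 0 0 0 0 0 0 0.4'
python3 -m crank '0 0 -0.5 0 0 0 0.4; 0 0 -0.9 0 0 0 0.4; 0 0 -0.9 0 0 0 0.4; 0 0 -0.9 0 0 0 0.4; 0 0 0 0 0 0 0.4'
python3 -c "from h import *; go(.398,-.2785,.195,n=10)"
```

```text
clock: 38.92
ee_pos: [0.6131, -0.0176, 0.0663]
tcp_rot: [1.0, -0.019, 0.001, 0.0]
ft_force: [-1.8, -0.8, 6.8]
gripper_width: 0.471
grip_force: 20.0
clock: 39.33
ee_pos: [0.6117, -0.0175, 0.0647]
tcp_rot: [1.0, -0.019, -0.0, -0.0]
ft_force: [-0.4, -0.8, -1.2]
gripper_width: 0.701
grip_force: 0.0
clock: 39.75
ee_pos: [0.6158, -0.0177, 0.2002]
tcp_rot: [1.0, -0.019, 0.005, 0.0]
ft_force: [1.5, 0.6, 0.4]
gripper_width: 0.7
grip_force: 0.0
10 rows of [-0.52   0.672  0.007] turn 0.0 | at [ 0.6158 -0.0177  0.2002] th -2.16 tilt [ 0.0105 -0.0003] F [1.5 0.6 0.4] w 0.7 g 0.0 t 39.75
```

```bash

python3 -m crank '-0.51 0.672 0 0 0 0 0.4; -0.51 0.672 0 0 0 0 0.4; -0.51 0.672 0 0 0 0 0.4; -0.51 0.672 0 0 0 0 0.4; -0.51 0.672 0 0 0 0 0.4'
python3 -m crank '-0.51 0.672 0 0 0 0 0.4; -0.51 0.672 0 0 0 0 0.4; -0.51 0.672 0 0 0 0 0.4; -0.51 0.672 0 0 0 0 0.4; -0.51 0.672 0 0 0 0 0.4'
python3 -m crank '0 0 0 0 0 0 0.4; 0 0 0 0 0 0 0.4'
python3 -c "from h import *; go(.398,-.2785,.0645)"
```

```text
clock: 40.17
ee_pos: [0.5036, -0.1489, 0.1926]
tcp_rot: [1.0, -0.019, 0.0, 0.0]
ft_force: [-0.4, -1.2, 0.1]
gripper_width: 0.702
grip_force: 0.0
clock: 40.58
ee_pos: [0.3966, -0.2795, 0.1927]
tcp_rot: [1.0, -0.019, 0.0, 0.0]
ft_force: [0.5, -0.5, -0.2]
gripper_width: 0.698
grip_force: 0.0
clock: 40.75
ee_pos: [0.3969, -0.2796, 0.1927]
tcp_rot: [1.0, -0.02, 0.0, -0.0]
ft_force: [0.7, 1.2, 0.0]
gripper_width: 0.701
grip_force: 0.0
4 rows of [ 0.007 -0.007  0.801] turn 0.0 | at [ 0.3969 -0.2796  0.1927] th -2.35 tilt [ 0.0002 -0.    ] F [0.7 1.2 0. ] w 0.701 g 0.0 t 40.75
```

```bash

python3 -m crank '0.02 -0.02 0.6 0 0 0 0.4; 0 0 0.9 0 0 0 0.4; 0 0 0.8 0 0 0 0.4; 0 0 0.6 0 0 0 0.4; 0 0 0.3 0 0 0 0.4'
python3 -m crank '0 0 0 0 0 0 0.4; 0 0 0 0 0 0 -0.2; 0 0 0 0 0 0 -0.2; 0 0 0 0 0 0 -0.2; 0 0 0 0 0 0 -0.2' 20
python3 -m crank '0 0 0 0 0 0 -0.2; 0 0 0 0 0 0 -0.2; 0 0 0 0 0 0 -0.2; 0 0 0 0 0 0 -0.2' 20
python3 -c "from h import *; go(.5515,.0557,.0673,n=10)"
python3 -m crank '0 0 -0.5 0 0 0 -0.2; 0 0 -0.9 0 0 0 -0.2; 0 0 -0.9 0 0 0 -0.2; 0 0 -0.9 0 0 0 -0.2; 0 0 0 0 0 0 -0.2'
python3 -c "
from h import *
p=camera_params('wrist'); im=snapshot('wrist').astype(int); cv2.imwrite('pics/w9.png',im.astype(np.uint8)[...,::-1])
r,g,b=im[...,0],im[...,1],im[...,2]
m={'red':(r>150)&(g<70)&(b<70),'blue':(b>100)&(r<90),'yel':(r>170)&(g>150)&(b<80)}
for n,k in m.items():
    for c in cv2.findContours(k.astype(np.uint8),0,1)[0]:
        if cv2.contourArea(c)>150:
            e=cv2.fitEllipse(cv2.convexHull(c)); print(n,np.round(e[0],1),np.round(e[1]),plane(p,[e[0]],.003).round(4),plane(p,[e[0]],.093).round(4))
"
```

```text
clock: 41.17
ee_pos: [0.3978, -0.2756, 0.0618]
tcp_rot: [1.0, -0.018, -0.001, -0.001]
ft_force: [-0.0, -0.1, -0.3]
gripper_width: 0.696
grip_force: 0.0
clock: 41.58
ee_pos: [0.3995, -0.278, 0.0659]
tcp_rot: [1.0, -0.019, 0.001, 0.0]
ft_force: [0.2, 1.2, 2.9]
gripper_width: 0.468
grip_force: 20.0
clock: 41.92
ee_pos: [0.3995, -0.278, 0.0659]
tcp_rot: [1.0, -0.019, 0.001, 0.0]
ft_force: [-0.0, 2.0, 8.0]
gripper_width: 0.473
grip_force: 20.0
10 rows of [ 0.348 -0.848 -0.003] turn 0.0 | at [ 0.3995 -0.278   0.0659] th -2.18 tilt [ 0.0019 -0.0008] F [-0.  2.  8.] w 0.473 g 20.0 t 41.92
clock: 42.33
ee_pos: [0.4018, -0.2801, 0.1996]
tcp_rot: [1.0, -0.019, 0.004, 0.003]
ft_force: [1.6, -1.1, -0.5]
gripper_width: 0.474
grip_force: 20.0
red [ 93.3 231.9] [ 21. 109.] [[0.3364 0.0097 0.003 ]] [[ 0.3699 -0.0582  0.093 ]]
blue [61.3  3.1] [35. 52.] [[ 0.5961 -0.0148  0.003 ]] [[ 0.5693 -0.0771  0.093 ]]
yel [323.  234.7] [20. 58.] [[ 0.3208 -0.2832  0.003 ]] [[ 0.358 -0.283  0.093]]
yel [ 54.5 129. ] [19. 78.] [[0.4662 0.0259 0.003 ]] [[ 0.4696 -0.0458  0.093 ]]
yel [21.4 92.2] [ 42. 132.] [[0.5087 0.0537 0.003 ]] [[ 0.5022 -0.0245  0.093 ]]
```

```bash

python3 -m crank '0.348 -0.848 0 0 0 0 -0.2; 0.348 -0.848 0 0 0 0 -0.2; 0.348 -0.848 0 0 0 0 -0.2; 0.348 -0.848 0 0 0 0 -0.2; 0.348 -0.848 0 0 0 0 -0.2'
python3 -m crank '0.348 -0.848 0 0 0 0 -0.2; 0.348 -0.848 0 0 0 0 -0.2; 0.348 -0.848 0 0 0 0 -0.2; 0.348 -0.848 0 0 0 0 -0.2; 0.348 -0.848 0 0 0 0 -0.2'
python3 -m crank '0 0 0 0 0 0 -0.2; 0 0 0 0 0 0 -0.2'
python3 - <<'E'
from h import *
go(.5515,.0557,.065)
p=camera_params('wrist'); im=snapshot('wrist'); cv2.imwrite('pics/w10.png',im[...,::-1]); im=im.astype(int)
r,g,b=im[...,0],im[...,1],im[...,2]
m={'red':(r>150)&(g<70)&(b<70),'blue':(b>70)&(r<90)&(g<130),'yel':(r>170)&(g>150)&(b<80)}
for n,k in m.items():
    for c in cv2.findContours(k.astype(np.uint8),0,1)[0]:
        if cv2.contourArea(c)>150:
            e=cv2.fitEllipse(cv2.convexHull(c)); print(n,np.round(e[0],1),np.round(e[1]),plane(p,[e[0]],.003).round(4),plane(p,[e[0]],.093).round(4))
E
```

```text
clock: 42.8
ee_pos: [0.4739, -0.1092, 0.1913]
tcp_rot: [1.0, -0.019, -0.001, -0.0]
ft_force: [1.8, -0.0, -2.0]
gripper_width: 0.472
grip_force: 20.0
clock: 43.22
ee_pos: [0.5499, 0.0576, 0.1911]
tcp_rot: [1.0, -0.019, -0.001, 0.0]
ft_force: [1.5, -0.6, -2.1]
gripper_width: 0.474
grip_force: 20.0
clock: 43.38
ee_pos: [0.5499, 0.0573, 0.191]
tcp_rot: [1.0, -0.017, -0.001, 0.0]
ft_force: [-0.8, -0.5, -1.6]
gripper_width: 0.469
grip_force: 20.0
4 rows of [0.012 0.009 0.787] turn 0.0 | at [0.5499 0.0573 0.191 ] th -1.99 tilt [-0.0025 -0.0004] F [-0.8 -0.5 -1.6] w 0.469 g 20.0 t 43.38
red [349.7 322.5] [16. 41.] [[0.339  0.0229 0.003 ]] [[0.4086 0.0304 0.093 ]]
red [244.3 126.2] [62. 74.] [[0.6059 0.1399 0.003 ]] [[0.6118 0.1195 0.093 ]]
blue [227.1 219.4] [39. 67.] [[0.4946 0.1726 0.003 ]] [[0.5271 0.1443 0.093 ]]
blue [ 99.6 117.3] [ 49. 106.] [[0.6223 0.3031 0.003 ]] [[0.6243 0.2437 0.093 ]]
blue [391.6 118.6] [63. 80.] [[ 0.6084 -0.0267  0.003 ]] [[ 0.6137 -0.0074  0.093 ]]
yel [321.7 238.7] [35. 76.] [[0.4647 0.0569 0.003 ]] [[0.5043 0.0563 0.093 ]]
yel [366.  225.6] [ 9. 43.] [[0.4802 0.0014 0.003 ]] [[0.5161 0.014  0.093 ]]
yel [320.5 175.2] [55. 65.] [[0.546  0.0555 0.003 ]] [[0.5662 0.0552 0.093 ]]
```

```bash

python3 -m crank '0.02 0.035 0.6 0 0 0 -0.2; 0 0 0.9 0 0 0 -0.2; 0 0 0.8 0 0 0 -0.2; 0 0 0.5 0 0 0 -0.2; 0 0 0.25 0 0 0 -0.2'
python3 -m crank '0 0 0.05 0 0 0 -0.2; 0 0 0 0 0 0 -0.2; 0 0 0.03 0 0 0 -0.2; 0 0 0 0 0 0 -0.2; 0 0 0 0 0 0 -0.2'
python3 -c "from h import *; go(.551,.0556,.0649)"
```

```text
clock: 43.85
ee_pos: [0.5481, 0.0528, 0.0674]
tcp_rot: [1.0, -0.02, -0.003, 0.0]
ft_force: [0.3, 0.3, -1.3]
gripper_width: 0.471
grip_force: 20.0
clock: 44.27
ee_pos: [0.5521, 0.0545, 0.0688]
tcp_rot: [1.0, -0.019, 0.001, -0.0]
ft_force: [0.1, 0.9, -2.1]
gripper_width: 0.469
grip_force: 20.0
1 rows of [-0.029 -0.025  0.097] turn 0.0 | at [0.5521 0.0545 0.0688] th -2.16 tilt [0.002  0.0002] F [ 0.1  0.9 -2.1] w 0.469 g 20.0 t 44.27
```

```bash

python3 -m crank '-0.02 -0.025 0.05 0 0 0 -0.2; 0 0 0.03 0 0 0 -0.2; 0 0 0 0 0 0 -0.2; 0 0 0 0 0 0 -0.2; 0 0 0 0 0 0 -0.2'
python3 -c "from h import *; go(.551,.0556,.0649)"
```

```text
clock: 44.68
ee_pos: [0.5511, 0.0558, 0.0649]
tcp_rot: [1.0, -0.019, 0.001, -0.0]
ft_force: [-0.4, 1.4, 4.7]
gripper_width: 0.47
grip_force: 20.0
1 rows of [-0.002  0.005  0.001] turn 0.0 | at [0.5511 0.0558 0.0649] th -2.15 tilt [0.0011 0.0003] F [-0.4  1.4  4.7] w 0.47 g 20.0 t 44.68
```

```bash

python3 -m crank '0 0 0 0 0 0 0.1; 0 0 0 0 0 0 0.4; 0 0 0 0 0 0 0.4; 0 0 0 0 0 0 0.4; 0 0 0 0 0 0 0.4'
python3 -m crank '0 0 -0.5 0 0 0 0.4; 0 0 -0.9 0 0 0 0.4; 0 0 -0.9 0 0 0 0.4; 0 0 -0.9 0 0 0 0.4; -0.5 0 -0.5 0 0 0 0.4'
python3 -m crank '-0.8 0 -0.4 0 0 0 0.4; -0.8 0 0 0 0 0 0.4; -0.8 0 0 0 0 0 0.4; 0 0 0 0 0 0 0.4; 0 0 0 0 0 0 0.4'
cat > chk.py <<'E'
from h import *
go(.5,0,.2)
def seg(name):
    p=camera_params(name); im=snapshot(name); cv2.imwrite(f'pics/{name}_chk.png',im[...,::-1])
    h=cv2.cvtColor(im,cv2.COLOR_RGB2HSV); H,S,V=h[...,0],h[...,1],h[...,2]
    m={'red':((H<5)|(H>175))&(S>200)&(V>110),'blue':(H>105)&(H<120)&(S>150)&(V>60),'yel':(H>24)&(H<33)&(S>180)&(V>120),'green':(H>50)&(H<75)&(S>150)&(V>50)}
    for n,k in m.items():
        for c in cv2.findContours(k.astype(np.uint8),0,1)[0]:
            if cv2.contourArea(c)>120:
                x,y,w,hh=cv2.boundingRect(c); print(name,n,(x,y,w,hh),cv2.contourArea(c))
for n in("wrist","scene","side"): seg(n)
E
python3 chk.py
```

```text
clock: 45.1
ee_pos: [0.5503, 0.0555, 0.0642]
tcp_rot: [1.0, -0.019, -0.0, 0.0]
ft_force: [-0.1, 0.7, -0.5]
gripper_width: 0.702
grip_force: 0.0
clock: 45.52
ee_pos: [0.5344, 0.0565, 0.2165]
tcp_rot: [1.0, -0.019, 0.003, -0.0]
ft_force: [0.7, -0.5, 0.8]
gripper_width: 0.703
grip_force: 0.0
clock: 45.93
ee_pos: [0.4337, 0.06, 0.2287]
tcp_rot: [1.0, -0.019, 0.0, -0.0]
ft_force: [-0.1, 0.9, 0.9]
gripper_width: 0.697
grip_force: 0.0
3 rows of [0.57  0.479 0.24 ] turn 0.0 | at [0.4337 0.06   0.2287] th -2.13 tilt [0.0009 0.0001] F [-0.1  0.9  0.9] w 0.697 g 0.0 t 45.93
wrist red (329, 226, 77, 19) 1000.0
wrist red (209, 0, 70, 50) 1505.0
wrist blue (375, 0, 47, 15) 438.5
wrist blue (352, 0, 55, 42) 689.5
wrist yel (323, 111, 53, 60) 253.0
wrist yel (315, 96, 24, 72) 241.5
wrist yel (291, 39, 49, 59) 1948.0
wrist green (87, 91, 77, 68) 3664.5
scene blue (285, 199, 17, 20) 217.0
scene blue (565, 130, 52, 38) 570.0
scene blue (614, 93, 26, 45) 549.0
scene blue (585, 84, 40, 45) 831.5
scene blue (92, 0, 188, 77) 6389.5
side red (260, 254, 33, 22) 162.5
side red (263, 221, 25, 25) 441.5
side red (406, 204, 12, 39) 315.5
side yel (326, 227, 41, 18) 152.5
side yel (337, 213, 33, 26) 137.5
side yel (302, 198, 22, 22) 314.5
side green (302, 297, 49, 52) 1941.5
```

```bash

python3 -m crank '0.5 0 -0.9 0 0 0 0.4; 0.5 0 -0.9 0 0 0 0.4; 0.3 0 -0.9 0 0 0 0.4; 0 0 0 0 0 0 0.4; 0 0 0 0 0 0 0.4'
cat > chk2.py <<'E'
from h import *
a=np.linspace(0,2*np.pi,90)
mats=dict(red=(.609,.1306),blue=(.611,-.0174),yel=(.5505,.0557))
circ=lambda c,r,z:np.c_[c[0]+r*np.cos(a),c[1]+r*np.sin(a),np.full(90,z)]
for name in("wrist","scene","side"):
    p=camera_params(name); im=snapshot(name); cv2.imwrite(f'pics/{name}_chk.png',im[...,::-1])
    h=cv2.cvtColor(im,cv2.COLOR_RGB2HSV).astype(int); H,S,V=h[...,0],h[...,1],h[...,2]
    m={'red':((H<6)|(H>174))&(S>190)&(V>90),'blue':(H>100)&(H<125)&(S>120)&(V>40),'yel':(H>22)&(H<35)&(S>150)&(V>90)}
    for n,c in mats.items():
        for part,pts in(("mat",circ(c,.033,.003)),("lid",np.r_[circ(c,.022,.093),circ(c,.022,.068)])):
            q=proj(p,pts); lo,hi=q.min(0),q.max(0)
            k=np.zeros(H.shape,np.uint8); x0,y0=np.maximum(lo.astype(int)-6,0); x1,y1=np.maximum(hi.astype(int)+7,0); k[y0:y1,x0:x1]=m[n][y0:y1,x0:x1]
            cs=cv2.findContours(k,0,1)[0]
            if not cs: print(name,n,part,"none"); continue
            bb=[cv2.boundingRect(t) for t in cs if cv2.contourArea(t)>15]; print(name,n,part,"pred",np.r_[lo,hi].round(1),"seen",[(x,y,x+w-1,y+hh-1) for x,y,w,hh in bb])
go(.5,0,.2)
E
python3 chk2.py
```

```text
clock: 46.5
ee_pos: [0.4891, 0.058, 0.3377]
tcp_rot: [1.0, -0.019, 0.002, -0.0]
ft_force: [0.1, -0.5, -0.2]
gripper_width: 0.703
grip_force: 0.0
wrist red mat pred [246.2  53.5 289.9  99.8] seen [(241, 54, 288, 100)]
wrist red lid pred [239.6  52.7 277.3  90.8] seen [(241, 54, 283, 96)]
wrist blue mat pred [344.   47.8 387.8  94.4] seen [(344, 48, 393, 94)]
wrist blue lid pred [356.   45.8 393.6  84.7] seen [(349, 48, 395, 90)]
wrist yel mat pred [297.9  92.6 340.2 136.2] seen [(329, 135, 335, 142), (298, 98, 336, 136)]
wrist yel lid pred [302.   99.6 336.  134.5] seen [(330, 135, 335, 140), (298, 98, 336, 136)]
scene red mat pred [319.2 259.6 349.1 283.3] seen [(338, 268, 349, 282), (320, 265, 328, 280), (327, 253, 344, 257)]
scene red lid pred [324.6 235.8 346.4 259.9] seen [(326, 237, 346, 257)]
scene blue mat pred [281.1 223.3 308.3 243. ] seen [(304, 227, 308, 238)]
scene blue lid pred [283.6 199.  303.2 220.1] seen [(285, 199, 302, 218)]
scene yel mat pred [319.3 229.5 347.  249.9] seen []
scene yel lid pred [324.4 205.2 344.3 226.8] seen [(326, 206, 350, 225)]
side red mat pred [260.5 247.3 294.3 274.3] seen [(260, 253, 293, 276), (266, 241, 284, 245)]
side red lid pred [262.3 220.3 287.5 247.6] seen [(263, 221, 287, 245)]
side blue mat pred [275.2 198.4 304.5 218.8] seen [(275, 204, 300, 219)]
side blue lid pred [278.  170.9 299.2 193.3] seen [(279, 172, 298, 190)]
side yel mat pred [296.4 223.7 327.8 247.3] seen [(296, 229, 313, 249), (322, 226, 333, 239), (304, 217, 320, 220)]
side yel lid pred [301.1 196.3 323.9 221.2] seen [(302, 198, 324, 220)]
5 rows of [0.083 0.286 0.674] turn 0.0 | at [0.486  0.0579 0.3347] th -2.17 tilt [-0.0027 -0.0003] F [ 0.2  0.  -0.5] w 0.696 g 0.0 t 46.65
```

```bash

python3 - <<'E'
from h import *
A=camera_params("scene")
for name in("scene","side"):
    p=camera_params(name); im=cv2.imread(f"pics/{name}_chk.png"); h=cv2.cvtColor(im,cv2.COLOR_BGR2HSV).astype(int)
    k=((h[...,0]>45)&(h[...,0]<78)&(h[...,1]>120)&(h[...,2]>35)).astype(np.uint8)
    pts=lambda cx,cy:np.array([(cx+x*np.cos(-.037)-y*np.sin(-.037),cy+x*np.sin(-.037)+y*np.cos(-.037),z) for x in(-.035,.035) for y in(-.026,.026) for z in(.014,.074)])
    q=proj(p,pts(.4955,.2685)); lo,hi=q.min(0),q.max(0); x0,y0=lo.astype(int)-12;x1,y1=hi.astype(int)+12
    kk=np.zeros_like(k);kk[y0:y1,x0:x1]=k[y0:y1,x0:x1]; c=max(cv2.findContours(kk,0,1)[0],key=cv2.contourArea);x,y,w,hh=cv2.boundingRect(c)
    print(name,"pred",np.r_[lo,hi].round(1),"seen",(x,y,x+w-1,y+hh-1))
    for d in((.005,0),(0,.005)):
        q=proj(p,pts(.4955+d[0],.2685+d[1])); print("  +5mm",d,(np.r_[q.min(0),q.max(0)]-np.r_[lo,hi]).round(1))
    B=np.array([(.4965+sx*.06*np.cos(-.03)-sy*.05*np.sin(-.03),.2723+sx*.06*np.sin(-.03)+sy*.05*np.cos(-.03),.014) for sx,sy in((-1,-1),(-1,1),(1,1),(1,-1))]); print("  block corners",proj(p,B).round(1).tolist())
E
```

```text
scene pred [396.4 249.2 443.6 299.3] seen (397, 251, 442, 299)
  +5mm (0.005, 0) [-1.7  1.1 -1.6  1.3]
  +5mm (0, 0.005) [1.7 1.4 1.9 1.6]
  block corners [[420.1, 256.7], [454.5, 285.8], [415.2, 315.4], [380.9, 282.2]]
side pred [304.  293.3 354.  349. ] seen (301, 296, 351, 348)
  +5mm (0.005, 0) [-3.3 -0.4 -3.2 -0.4]
  +5mm (0, 0.005) [-0.5  2.7 -0.2  3.1]
  block corners [[365.8, 310.7], [362.0, 368.8], [284.7, 356.3], [297.1, 300.6]]
```

```bash
python3 -c "
from plant import workorder,state
print(workorder.close_job(), state()['clock'])"
```

```text
the job is handed in; nothing more can be done
the job is handed in; nothing more can be done
```

The job is handed in at about 47 s of robot time: the bin stands about 3 mm off the middle of the wooden block, and each jar is upright on the mat of its own lid's colour, centred to within about 3 mm (both from the final camera checks).

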